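# Unstack the sterilised ware

## Robot

A 6-joint arm with a two-finger parallel gripper is mounted at the origin on the work surface. World frame = base frame: x ahead of the robot, y to its left, z up, the work surface at z = 0. Lengths are in mm, angles in rad, forces in N, time in s.
With the tool pointing down it reaches from about 350 to 725 mm from the base axis. Payload 4.3 kg.
Tool frame: the origin (TCP) lies at the very end of the fingers, on their centre line; the grasp point (between the pads) lies 19 mm behind it; y points along the fingers, x is the direction in which the jaws open and shut, and the axes are right-handed (so a half turn about y gives the same grasp; the last joint's range is limited). The gripper opens to 85 mm and grips with 20 to 120 N. Pads are 22 mm wide; open, the fingers measure 114 mm over their backs; the gripper's body (76 mm by 85 mm) begins 54 mm behind the grasp point. The pads swing forward as they close: fully open they stand 13 mm farther back than shut.
Start: joints at [-1.436, 0.377, 0.081, 1.274, 0, 1.46], TCP at [139.367, -557.892, 231.329] pointing down, gripper open.
Joint ranges: [-2.72, 2.72], [-0.84, 1.66], [-1.02, 1.22], [-1.77, 2.12], [-1.37, 1.28], [-3.14, 3.14]. Speed limits (rad/s): [2.57, 2.57, 3.14, 3.14, 3.14, 3.14].

## Interface

Orientations are given as a 3x3 rotation matrix whose columns are the frame's x, y, z axes.
In Python, from rig import arm gives the robot as it stands.
- The arm moves only by the tool jog_arm, never from a script. Its argument "plan" is a list of rows, each a list of 7 numbers: the shift along the tool's x, y, z in cm, then the turn, a rotation vector about the tool's x, y, z in rad, then the closure in counts, from 0 (fully open) to 255 (shut). A call has 1 to 8 rows; each row is the pose to reach, as a shift and turn from the pose commanded when the call began, along the tool's axes at that moment; what a row does not reach only later rows make up. A row lasts 1/12 s, in which the tool goes at most 41.7 mm and 7.16 degrees, less where a joint would pass 70% of its speed; a pose out of reach is approached as far as the arm can. A call with a gripper value outside its range is refused whole. The fingers move at their own pace and stop on an object; the grip force is fixed at half the most. Time passes only in rows, so rows that repeat a pose let the fingers close. It gives the time, the measured TCP pose, the force and the opening at its end, in the units of the state.
- arm.observe(): the state, without advancing time (a new reading comes with each control period).
- arm.read_camera(name): name is "side" or "top" or "wrist"; returns the picture (420x560x3 uint8, red, green, blue); there is no depth.
- arm.get_calibration(name): a dict with "camera_matrix" (3x3 intrinsics, pixels), "k1" (the pictures are not rectified: a ray, as slopes to the right and down, at radius r is drawn at 1 + k1 r^2 times it, then the intrinsics apply), "R" (3x3) and "t" (3): a world point X has camera coordinates R X + t; the wrist camera has in their place "tool_from_camera" (4x4, takes a point from camera to tool coordinates, whose origin is the TCP and whose axes are the tool frame's). Camera axes: x right, y down, z forward; pixel columns grow to the right and rows downward; lengths in mm; the calibration is good to about 2 mm. A picture is of the moment at which its call begins: read the wrist's pose just before it. get_calibration takes no time and is no camera call.
- arm.sign_off(): hands the job in, once; it reports no verdict.
The state is a dict: "time_s": time; "joints": joint angles; "qd": joint speeds; "effort": joint torques, N m; "position": TCP position; "orientation": TCP orientation; "force": force on the tool from outside, world axes, zero at the start; "torque": the same for the moment, N m; "grip_width": opening from 0.0 (shut) to 1.0 (fully open).
Only numpy, scipy, OpenCV 4.12 (cv2) and the standard library are available. Lean on these libraries where they do the work, as an engineer would, in place of code of your own. Each camera call takes 0.05 s, during which the arm holds its last target.

## Task

The ware from the autoclave stands in two stacks; take them apart and set each metal piece on the floor of the grey tray of its own shape and size: the long case in the long tray, the round tin in the large round tray, the square tin in the square tray and the small pot in the small round tray. Lower the glass jar through the port in the roof of the clear transfer box so that it stands on the bench under the middle of the port, and let neither the jar nor the gripper touch the box. Keep every piece upright throughout, and leave all of them standing free and at rest.

Things in the scene. Friction and masses are not known exactly. Their poses are not given: they have to be found in the camera images.
- case: Loose long lidded instrument case of bare steel, 56 mm (its x) by 110 mm (its y) by 40 mm high, 0.2 to 0.4 kg. It stands on the bench at the bottom of one stack. Origin: centre of its underside; z up.
- round_tin: Loose large round lidded tin of bare steel, diameter 62 mm, 40 mm high, 0.15 to 0.3 kg. It stands on the bench at the bottom of the other stack. Origin: centre of its underside; z up.
- square_tin: Loose square lidded tin of bare steel, 46 by 46 mm (sides along its x and y), 40 mm high, 0.1 to 0.2 kg. It stands on the flat lid of the case or of the round tin and carries the small pot. Origin: centre of its underside; z up.
- jar: Loose glass culture jar with a white cap, a straight cylinder of diameter 38 mm, 80 mm high with the cap, 0.09 to 0.16 kg. It stands on the flat lid of the case or of the round tin, whichever does not carry the square tin. Origin: centre of its underside; z up.
- pot: Loose small round lidded pot of bare steel, diameter 34 mm, 36 mm high, 0.05 to 0.09 kg. It stands on the flat lid of the square tin. Origin: centre of its underside; z up.
- long_tray: Place of the long case: 86 mm (its x) by 140 mm (its y) outside, 78 by 132 mm inside. Fixed grey plastic tray, flat floor 3 mm thick with a raised edge 4 mm wide that stands 9 mm above the bench. Origin: centre of its underside, on the bench; z up.
- big_round_tray: Place of the round tin: diameter 92 mm outside, 84 mm inside. Fixed grey plastic tray, flat floor 3 mm thick with a raised edge 4 mm wide that stands 9 mm above the bench. Origin: centre of its underside, on the bench; z up.
- square_tray: Place of the square tin: 76 by 76 mm outside (sides along its x and y), 68 by 68 mm inside. Fixed grey plastic tray, flat floor 3 mm thick with a raised edge 4 mm wide that stands 9 mm above the bench. Origin: centre of its underside, on the bench; z up.
- small_round_tray: Place of the small pot: diameter 64 mm outside, 56 mm inside. Fixed grey plastic tray, flat floor 3 mm thick with a raised edge 4 mm wide that stands 9 mm above the bench. Origin: centre of its underside, on the bench; z up.
- transfer_box: Fixed clear-walled transfer box, 180 mm (its x) by 136 mm (its y), 85 mm high, closed all round; its flat white roof, 4 mm thick, has in the middle a rectangular port 130 mm (its x) by 86 mm (its y) with a dark edge. It has no floor: what is put in stands on the bench. It stands at the left or the right end of the work area, a tube rack of similar size at the other. Origin: centre of its underside, at bench height, straight below the middle of the port; z up.

How it is judged:
By the outcome, as a careful person would: the job done as asked, in the order asked, and still so for the second after the job is handed in, with the robot touching nothing.
It also fails if it takes over 144 s, if anything falls off the work surface, if the arm or the gripper's body presses on something with over 40 N, if the wrist force passes 120 N, or if a joint passes its speed limit or range.

## Working session

There is one attempt and no reset: what is moved stays moved. The work goes in short steps, Python scripts to look and compute and a tool call to move; the robot and the scene stay as the last step left them, time stands still between calls to the robot, and variables do not carry over. Pictures are saved under pics/ and viewed, and the job is handed in when it is done.

Besides the shell and the picture viewer there is one more tool, called as name([rows], argument=value, ...), one row to a line, values as JSON. jog_arm: Moves the arm, as the interface text tells. Its arguments: {"type":"object","properties":{"plan":{"type":"array"}},"required":["plan"]}

```bash
ls; mkdir -p pics
python3 - <<'E'
from rig import arm
import cv2,numpy as np
np.set_printoptions(precision=4,suppress=True)
s=arm.observe()
for k,v in s.items(): print(k,np.array(v))
for n in ("side","top","wrist"):
    c=arm.get_calibration(n); print(n,c)
for n in ("side","top"):
    im=arm.read_camera(n); cv2.imwrite(f"pics/{n}0.png",im[:,:,::-1])
E
```

```text
pics
time_s 0.0
joints [-1.4363  0.3781  0.0796  1.2744 -0.      1.4605]
qd [ 0.0011  0.0006  0.0018 -0.0012  0.0008  0.002 ]
effort [ -0.0021 -46.3602  26.9877   0.0208  -0.0005   0.    ]
position [ 139.2795 -557.2156  230.3195]
orientation [[ 0.2424 -0.0003  0.9702]
 [-0.9702  0.0021  0.2424]
 [-0.0021 -1.      0.0002]]
force [-0.2629 -0.2015 -0.0228]
torque [ 0.0013 -0.0159  0.0228]
grip_width 1.0031620479862133
side {'camera_matrix': array([[417.0933,   0.    , 285.1924],
       [  0.    , 417.0933, 209.0565],
       [  0.    ,   0.    ,   1.    ]]), 'k1': 0.0028297967854779295, 'R': array([[ 0.9951, -0.096 , -0.0215],
       [-0.0715, -0.5548, -0.8289],
       [ 0.0677,  0.8264, -0.559 ]]), 't': array([-509.034 ,  131.4057,  993.0493])}
top {'camera_matrix': array([[390.8125,   0.    , 278.5155],
       [  0.    , 390.8125, 208.6256],
       [  0.    ,   0.    ,   1.    ]]), 'k1': 0.012991731051193103, 'R': array([[-0.0174, -0.9997, -0.0185],
       [-0.9936,  0.0193, -0.1115],
       [ 0.1119,  0.0165, -0.9936]]), 't': array([  16.1649,  523.1324, 1151.6397])}
wrist {'camera_matrix': array([[326.0334,   0.    , 273.6016],
       [  0.    , 326.0334, 208.8658],
       [  0.    ,   0.    ,   1.    ]]), 'k1': -0.012221285246672008, 'tool_from_camera': array([[   1.    ,   -0.0003,    0.0004,   -1.4658],
       [  -0.0005,   -0.2774,    0.9608, -142.6727],
       [  -0.0002,   -0.9608,   -0.2774,   69.6066],
       [   0.    ,    0.    ,    0.    ,    1.    ]])}
```

View pics/top0.png

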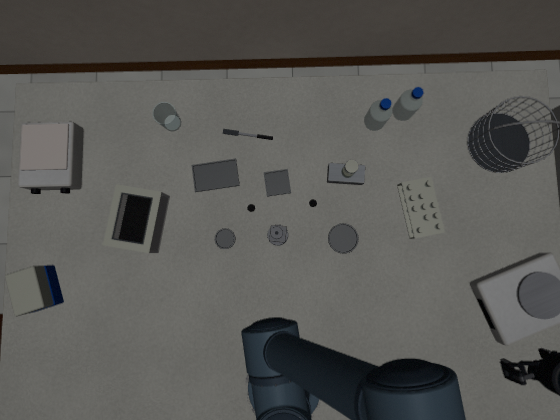

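View pics/side0.png

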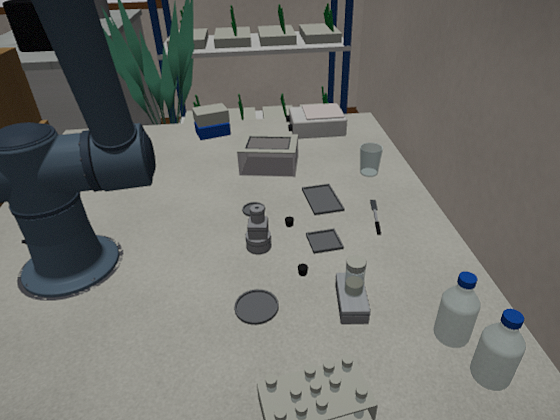

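Run:
```python
import cv2
im=cv2.imread("pics/top0.png")
def crop(im,c0,c1,r0,r1,f,name):
    o=cv2.resize(im[r0:r1,c0:c1],None,fx=f,fy=f,interpolation=cv2.INTER_CUBIC)
    o=cv2.convertScaleAbs(o,alpha=1.5)
    for c in range((c0+9)//10*10,c1,10):
        cv2.line(o,((c-c0)*f,0),((c-c0)*f,6),(0,255,255),1)
        if c%20==0: cv2.putText(o,str(c),((c-c0)*f+2,14),0,.4,(0,255,255),1)
    for r in range((r0+9)//10*10,r1,10):
        cv2.line(o,(0,(r-r0)*f),(6,(r-r0)*f),(0,255,255),1)
        cv2.putText(o,str(r),(8,(r-r0)*f+4),0,.4,(0,255,255),1)
    cv2.imwrite(name,o)
crop(im,185,385,140,260,4,"pics/top0c.png")
crop(im,95,245,170,270,5,"pics/top0b.png")
im=cv2.imread("pics/side0.png")
crop(im,225,385,130,330,3,"pics/side0c.png")
```

```text
(no output)
```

View pics/top0c.png

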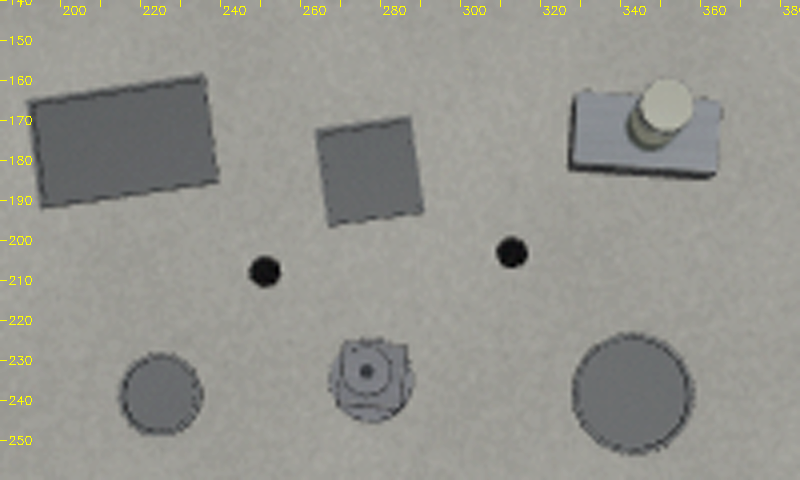

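View pics/top0b.png

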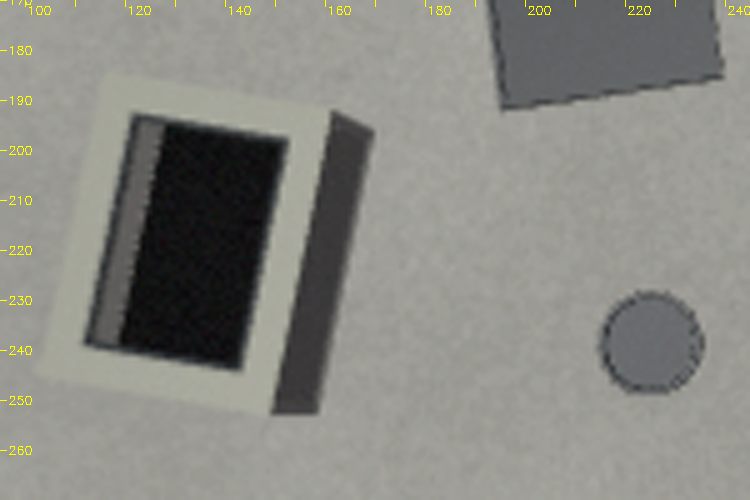

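View pics/side0c.png

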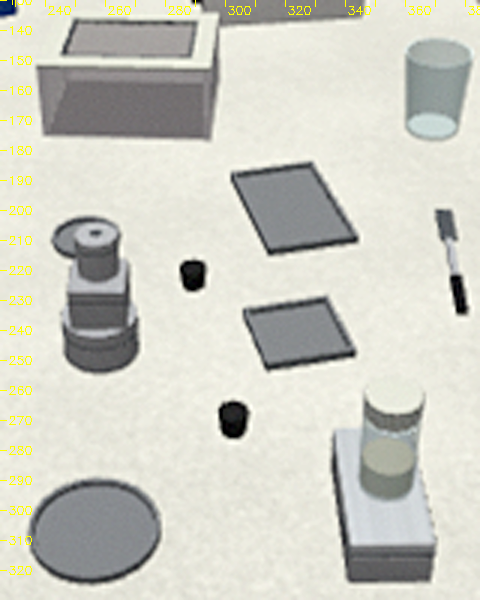

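```bash
cat > h.py <<'E'
import numpy as np, cv2
from rig import arm
np.set_printoptions(precision=3,suppress=True)
def cam(name,state=None):
    c=arm.get_calibration(name)
    if name!="wrist": return c["camera_matrix"],c["k1"],c["R"],c["t"]
    T=np.array(c["tool_from_camera"]); W=np.eye(4); W[:3,:3]=state["orientation"]; W[:3,3]=state["position"]
    M=np.linalg.inv(W@T); return c["camera_matrix"],c["k1"],M[:3,:3],M[:3,3]
def back(C,px,z):
    K,k1,R,t=C
    px=np.asarray(px,float).reshape(-1,1,2)
    n=cv2.undistortPoints(px,K,np.array([k1,0,0,0,0.]),).reshape(-1,2)
    d=np.c_[n,np.ones(len(n))]@R   # R^T d
    o=-R.T@t
    s=(z-o[2])/d[:,2]
    return o+d*s[:,None]
def proj(C,X):
    K,k1,R,t=C
    return cv2.projectPoints(np.asarray(X,float).reshape(-1,1,3),cv2.Rodrigues(np.array(R))[0],np.array(t),K,np.array([k1,0,0,0,0.]))[0].reshape(-1,2)
def crop(im,c0,c1,r0,r1,f,name,a=1.5):
    o=cv2.resize(im[r0:r1,c0:c1],None,fx=f,fy=f,interpolation=cv2.INTER_CUBIC)
    o=cv2.convertScaleAbs(o,alpha=a)
    for c in range((c0+9)//10*10,c1,10):
        cv2.line(o,((c-c0)*f,0),((c-c0)*f,6),(0,255,255),1)
        if c%20==0: cv2.putText(o,str(c),((c-c0)*f+2,14),0,.4,(0,255,255),1)
    for r in range((r0+9)//10*10,r1,10):
        cv2.line(o,(0,(r-r0)*f),(6,(r-r0)*f),(0,255,255),1)
        cv2.putText(o,str(r),(8,(r-r0)*f+4),0,.4,(0,255,255),1)
    cv2.imwrite(name,o)
def shot(name,fn):
    s=arm.observe(); im=arm.read_camera(name)[:,:,::-1].copy(); cv2.imwrite(fn,im); return s,im
def quad(P):
    P=P[:,:2]; e=np.diff(np.r_[P,P[:1]],axis=0)
    return P.mean(0), np.linalg.norm(e,axis=1), np.degrees(np.arctan2(e[:,1],e[:,0]))
def go(target,s,rot=None):
    """shift in tool axes, cm"""
    R=np.array(s["orientation"]); return R.T@(np.array(target)-s["position"])/10
E
python3 - <<'E'
from h import *
T=cam("top");S=cam("side")
for n,C,p,z in [("long T",T,[(192,165.2),(236,158.8),(239.7,185.5),(195.5,192)],9),
("long S",S,[(302,188.3),(329,184.3),(344,209.7),(314.7,214.3)],9),
("sq T",T,[(264,172.5),(287.5,169.3),(291,193),(267.3,196.8)],9),
("sq S",S,[(306,233.7),(334,229),(343.3,247.7),(314.3,253)],9),
("case T",T,[(329.5,163.3),(365,165.8),(363.8,183.8),(328.5,182)],40),
("box T",T,[(116.4,185),(161.6,192),(149.4,253),(103,245)],85),
("port T",T,[(121.6,192.6),(152.6,197.4),(143.4,244.2),(111.8,239)],85),
("port S",S,[(250.7,136),(291.3,136.7),(289.3,148),(246,148)],85)]:
    print(n,*quad(back(C,p,z)))
for n,C,p,z in [("small T",T,(225.2,238.5),9),("big T",T,(343.2,238.2),9),("big S",S,(256.3,306.7),9),("jar T",T,(351.5,166.3),120),("jar S",S,(356.7,262.3),120),
("rt T",T,(278,235),40),("pot T",T,(276.5,233),116),("pot S",S,(257.3,207.7),116),("caseS",S,(336,273.3),40),("caseS",S,(369.3,311.7),40),("caseS",S,(340.7,312.3),40),("knob",T,(251,208),20),("knob",T,(313,203),20)]:
    print(n,back(C,[p],z)[0])
E
```

```text
long T [633.721 200.251] [138.885  85.457 138.466  85.665] [ -82.774 -172.585   97.311    7.695]
long S [636.897 195.661] [ 84.567 140.643  83.741 140.045] [   8.424  -83.569 -171.968   96.761]
sq T [606.009   8.792] [73.719 75.234 74.087 77.018] [ -83.331 -172.887   98.05     6.845]
sq S [609.597   4.359] [74.783 77.408 73.339 77.908] [   8.266  -84.268 -171.304   96.812]
case T [ 624.051 -200.901] [107.004  55.235 105.76   57.478] [-95.392 173.905  85.824  -4.803]
box T [496.66  427.048] [134.466 178.434 136.148 176.735] [-99.963 169.65   79.314 -10.895]
port T [497.66  427.831] [ 92.058 136.938  92.775 136.37 ] [-99.935 169.966  79.713 -10.335]
port S [503.878 432.165] [134.582  84.57  135.46   90.603] [ -10.622 -100.425  171.93    79.091]
small T [436.978 171.352   9.   ]
big T [ 431.413 -188.081    9.   ]
big S [ 433.346 -193.972    9.   ]
jar T [ 628.877 -202.246  120.   ]
jar S [ 631.483 -207.211  120.   ]
rt T [443.31    9.256  40.   ]
pot T [445.532  11.881 116.   ]
pot S [450.065  11.251 116.   ]
caseS [ 606.967 -147.985   40.   ]
caseS [ 649.084 -260.828   40.   ]
caseS [ 594.549 -256.023   40.   ]
knob [527.956  90.591  20.   ]
knob [539.598 -98.651  20.   ]
```

jog_arm([
  [-3,0,2.7,0,-0.08,0,0],
  [-6,0,5.4,0,-0.16,0,0],
  [-9,0,8.2,0,-0.25,0,0],
  [-12,0,11,0,-0.33,0,0],
  [-15,0,13.7,0,-0.41,0,0],
  [-18,0,16.4,0,-0.5,0,0],
  [-21,0,19.2,0,-0.58,0,0],
  [-23.9,0,21.8,0,-0.66,0,0],
])

```text
time_s: 0.77
position: [293.2, -271.0, 231.0]
orientation: [[0.788, -0.0, 0.615], [-0.615, 0.001, 0.788], [-0.0, -1.0, 0.0]]
force: [-0.4, -0.3, -0.6]
grip_width: 1.0
```

Run:
```python
from h import *
s=arm.observe(); print(s["time_s"],s["joints"],s["position"],s["orientation"],s["force"]); print(go((447,11,230),s))
```

```text
0.7667 [-0.905  0.024 -0.364  1.184  0.     1.328] [ 293.23  -270.958  231.011] [[ 0.788 -0.     0.615]
 [-0.615  0.001  0.788]
 [-0.    -1.     0.   ]] [-0.373 -0.313 -0.589]
[-5.218  0.115 31.69 ]
```

jog_arm([
  [-0.8,0,4,0,-0.08,0,0],
  [-1.5,0,8,0,-0.16,0,0],
  [-2.2,0,12,0,-0.25,0,0],
  [-2.9,0,16,0,-0.33,0,0],
  [-3.6,0,20,0,-0.41,0,0],
  [-4.2,0,24,0,-0.5,0,0],
  [-4.8,0.1,28,0,-0.58,0,0],
  [-5.2,0.1,31.7,0,-0.66,0,0],
])

```text
time_s: 1.43
position: [448.0, 10.7, 230.0]
orientation: [[1.0, -0.001, 0.001], [-0.001, 0.0, 1.0], [-0.001, -1.0, 0.0]]
force: [0.6, -0.4, -0.8]
grip_width: 1.002
```

jog_arm([
  [0,0,0,0,0,0,0],
])

```text
time_s: 1.52
position: [450.2, 13.2, 229.9]
orientation: [[1.0, 0.001, -0.004], [0.004, 0.002, 1.0], [0.001, -1.0, 0.002]]
force: [0.5, -0.9, 0.2]
grip_width: 0.999
```

Run:
```python
from h import *
s,im=shot("wrist","pics/w1.png")
print(s["time_s"],s["joints"],s["position"],s["orientation"],s["force"]); print(go((447,11,230),s))
crop(im,140,420,60,360,2,"pics/w1c.png")
```

```text
1.5167 [-0.113  0.125 -0.255  1.189  0.003  1.453] [450.245  13.224 229.868] [[ 1.     0.001 -0.004]
 [ 0.004  0.002  1.   ]
 [ 0.001 -1.     0.002]] [ 0.514 -0.906  0.161]
[-0.325 -0.014 -0.221]
```

View pics/w1.png

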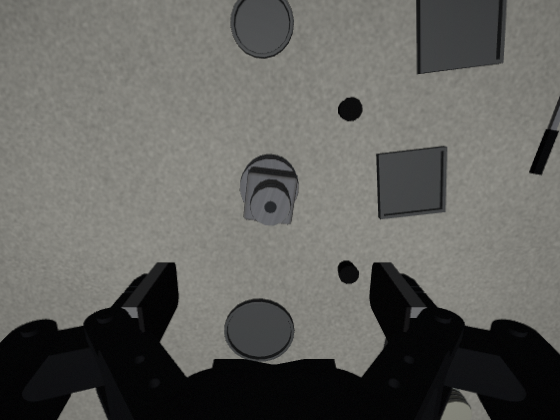

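View pics/w1c.png

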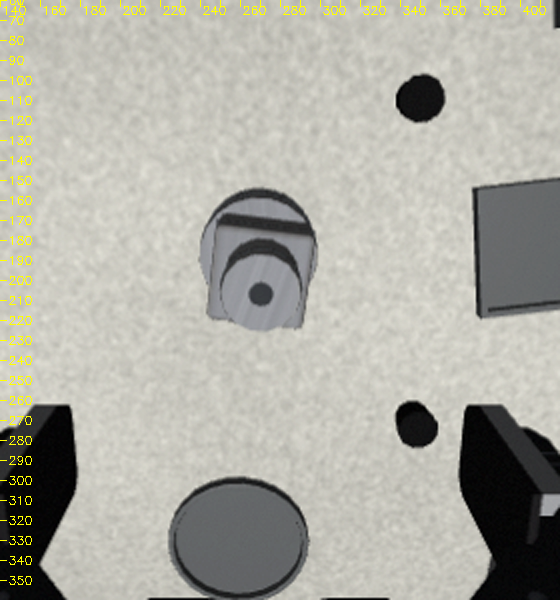

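Run:
```python
from h import *
s=dict(arm.observe());C=cam("wrist",s)
print(s["position"],s["orientation"])
print("pot",back(C,[(270.5,205)],116))
sq=[(140+x/2,60+y/2) for x,y in [(216,228),(309,236),(300,328),(208,318)]]
print("sqtin",*quad(back(C,sq,80)))
print("rt rim extremes",back(C,[(140+200/2,60+245/2),(140+317/2,60+245/2),(140+259/2,60+189/2)],40))
print("small",back(C,[(262,25.5)],9))
sqt=[(377,154),(446,147),(446,210),(379,218)]
print("sqtray",*quad(back(C,sqt,9)))
print("big",back(C,[(259,329)],9))
```

```text
[448.707  10.842 229.73 ] [[ 1.    -0.001  0.   ]
 [-0.     0.     1.   ]
 [-0.001 -1.     0.   ]]
pot [[444.985  11.633 116.   ]]
sqtin [443.357   7.254] [42.344 44.246 43.693 43.073] [ -4.988 -94.521 173.461  83.719]
rt rim extremes [[412.629  14.862  40.   ]
 [473.31   14.848  40.   ]
 [443.339  43.706  40.   ]]
small [[435.897 168.578   9.   ]]
sqtray [604.765   7.865] [76.13  73.226 78.06  74.94 ] [   5.873  -81.704 -172.827   96.78 ]
big [[ 428.418 -185.267    9.   ]]
```

jog_arm([
  [-0.3,2,0.2,0,0,0,0],
  [-0.3,5,0.2,0,0,0,0],
  [-0.3,8,0.2,0,0,0,0],
  [-0.3,11,0.2,0,0,0,0],
  [-0.3,13,0.2,0,0,0,0],
  [-0.3,14,0.2,0,0,0,0],
  [-0.3,14,0.2,0,0,0,0],
  [-0.3,14,0.2,0,0,0,0],
])

```text
time_s: 2.23
position: [443.7, 9.4, 89.9]
orientation: [[1.0, -0.002, 0.008], [-0.008, -0.0, 1.0], [-0.002, -1.0, -0.0]]
force: [-0.2, 0.1, 1.2]
grip_width: 0.998
```

Run:
```python
from h import *
s,im=shot("wrist","pics/w2.png");print(s["position"])
s,im=shot("side","pics/s2.png");print(s["position"])
print(arm.observe()["position"])
crop(im,180,400,100,300,3,"pics/s2c.png")
```

```text
[443.686   9.426  89.875]
[444.807   9.462  90.74 ]
[445.495   9.542  91.212]
```

View pics/w2.png

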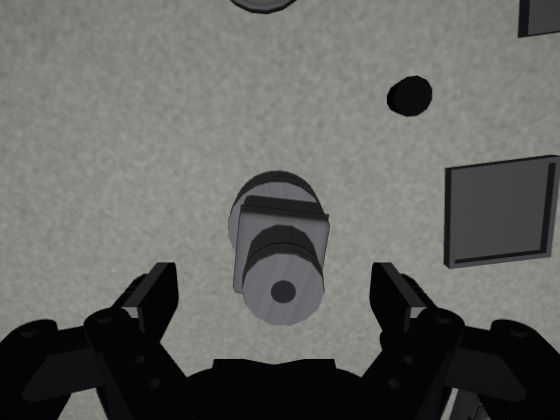

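View pics/s2c.png

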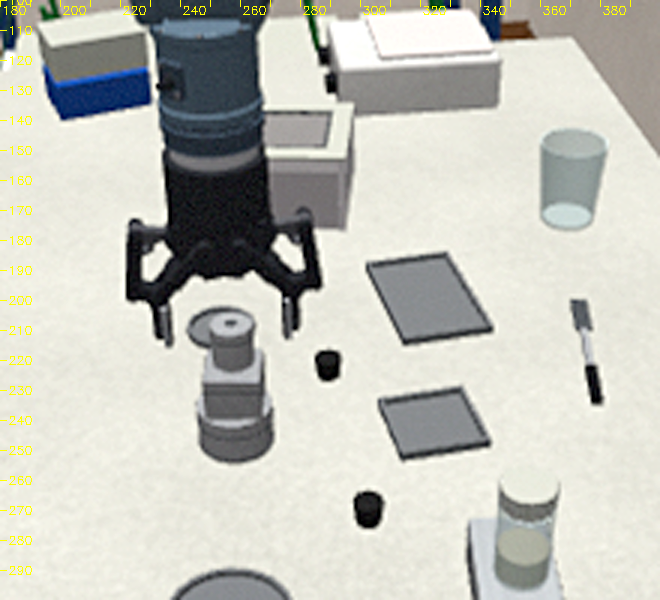

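Run:
```python
from h import *
s=dict(arm.observe())
s["position"]=np.array([444.8,9.45,90.5]); s["orientation"]=np.array([[1,0,0.004],[-.004,0,1],[0,-1,0.]])
C=cam("wrist",s)
print(back(C,[(283,292),(243,292),(324,292),(283,325)],116))
sq=back(C,[(238,208),(329,216)],80);print(sq)
print(back(C,[(445,168),(553,156),(548,255),(448,267)],9))
```

```text
[[447.447  12.194 116.   ]
 [431.275  12.26  116.   ]
 [464.03   12.112 116.   ]
 [447.509  -3.335 116.   ]]
[[426.358  37.298  80.   ]
 [471.019  33.011  80.   ]]
[[562.618  45.228   9.   ]
 [636.638  53.4     9.   ]
 [650.304 -20.825   9.   ]
 [575.666 -30.184   9.   ]]
```

jog_arm([
  [0.2,0,0.2,0,0,0,0],
  [0.2,0,0.2,0,0,0,100],
  [0.2,0,0.2,0,0,0,255],
  [0.2,0,0.2,0,0,0,255],
  [0.2,0,0.2,0,0,0,255],
  [0.2,0,0.2,0,0,0,255],
  [0.2,0,0.2,0,0,0,255],
  [0.2,0,0.2,0,0,0,255],
])

```text
time_s: 3.0
position: [447.5, 12.2, 90.7]
orientation: [[1.0, 0.001, 0.006], [-0.006, -0.0, 1.0], [0.001, -1.0, -0.0]]
force: [0.0, 0.7, 4.3]
grip_width: 0.381
```

jog_arm([
  [0,0,0,0,0,0,255],
  [0,0,0,0,0,0,255],
  [0,0,0,0,0,0,255],
  [0,0,0,0,0,0,255],
])

```text
time_s: 3.33
position: [447.5, 12.2, 90.7]
orientation: [[1.0, 0.001, 0.006], [-0.006, -0.0, 1.0], [0.001, -1.0, -0.0]]
force: [-0.1, -0.4, 5.9]
grip_width: 0.382
```

jog_arm([
  [0,-0.3,0,0,0,0,255],
  [0,-1.5,0,0,0,0,255],
  [0,-3,0,0,0,0,255],
  [0,-4.5,0,0,0,0,255],
  [-0.2,-4.5,3.5,0,0,0,255],
  [-0.5,-4.5,7,0,0,0,255],
  [-0.9,-4.5,11,0,0,0,255],
  [-1.2,-4.5,14,0,0,0,255],
])

```text
time_s: 4.0
position: [434.6, 154.2, 134.9]
orientation: [[1.0, -0.001, 0.006], [-0.006, 0.0, 1.0], [-0.001, -1.0, 0.0]]
force: [0.6, -0.8, -1.0]
grip_width: 0.379
```

jog_arm([
  [0,0,1.8,0,0,0,255],
  [0,3,1.8,0,0,0,255],
  [0,6,1.8,0,0,0,255],
  [0,9,1.8,0,0,0,255],
  [0,9,1.8,0,0,0,255],
  [0,9,1.8,0,0,0,255],
])

```text
time_s: 4.5
position: [433.2, 169.6, 43.9]
orientation: [[1.0, -0.006, 0.006], [-0.006, -0.002, 1.0], [-0.006, -1.0, -0.002]]
force: [-0.5, 0.2, 0.4]
grip_width: 0.381
```

Run:
```python
from h import *
s,im=shot("wrist","pics/w3.png");print(s["position"],s["force"],s["grip_width"])
s2,im2=shot("side","pics/s3.png");print(s2["position"])
crop(im2,200,360,100,260,4,"pics/s3c.png")
```

```text
[433.154 169.61   43.875] [-0.476  0.202  0.42 ] 0.38085428472270394
[435.155 170.023  45.451]
```

View pics/w3.png

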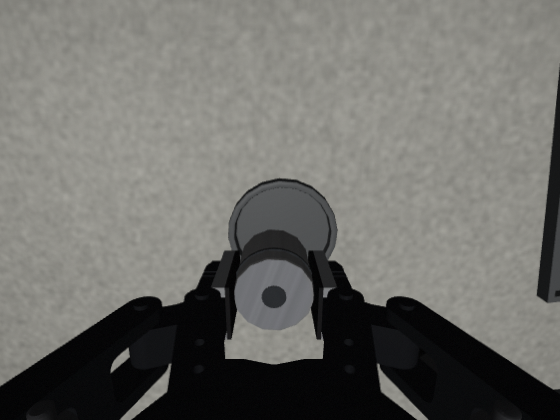

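View pics/s3c.png

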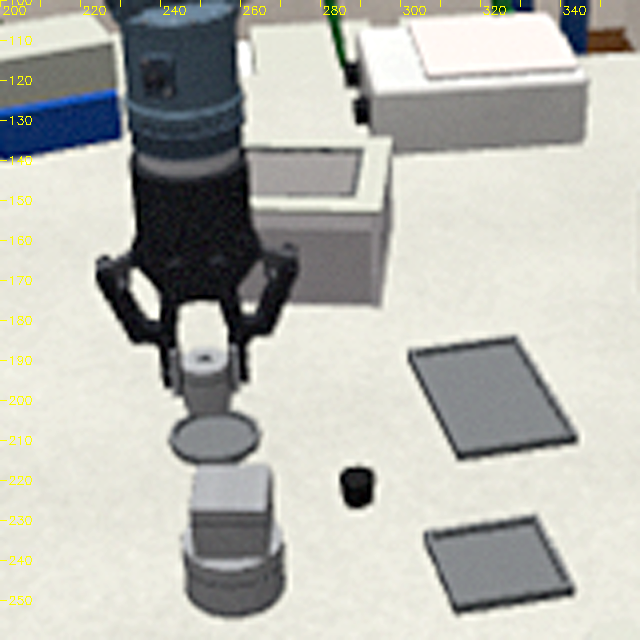

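Run:
```python
from h import *
s=dict(arm.observe());print(s["position"],s["orientation"])
s["orientation"]=np.array([[1,0,0.006],[-.006,0,1],[0,-1,0.]])
C=cam("wrist",s)
print(back(C,[(228.5,231),(337,231),(282.5,179)],9), back(C,[(274,296)],s["position"][2]-10+36))
```

```text
[436.548 170.308  46.422] [[ 1.     0.001  0.006]
 [-0.006  0.     1.   ]
 [ 0.001 -1.     0.   ]]
[[408.963 176.498   9.   ]
 [472.63  176.096   9.   ]
 [440.601 207.238   9.   ]] [[435.545 171.54   72.422]]
```

jog_arm([
  [0.3,1,0.3,0,0,0,255],
  [0.3,2,0.3,0,0,0,255],
  [0.3,2.8,0.3,0,0,0,255],
  [0.3,3.1,0.3,0,0,0,255],
  [0.3,3.2,0.3,0,0,0,255],
  [0.3,3.2,0.3,0,0,0,255],
  [0.3,3.2,0.3,0,0,0,255],
])

```text
time_s: 5.18
position: [439.2, 173.3, 13.7]
orientation: [[1.0, 0.001, 0.006], [-0.006, 0.0, 1.0], [0.001, -1.0, 0.0]]
force: [-0.8, -0.6, 3.0]
grip_width: 0.379
```

Run:
```python
from h import *
s2,im2=shot("side","pics/s4.png");print(s2["position"],s2["force"])
crop(im2,210,310,120,260,5,"pics/s4c.png")
```

```text
[439.188 173.294  13.733] [-0.768 -0.566  3.04 ]
```

View pics/s4c.png

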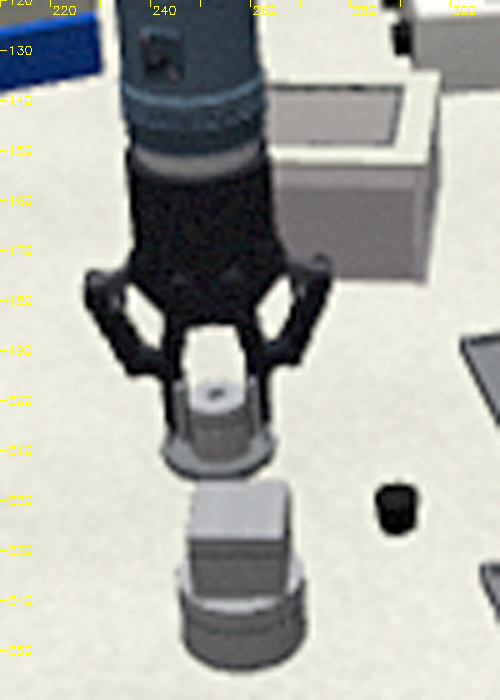

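jog_arm([
  [0,0.05,0,0,0,0,255],
  [0,0.05,0,0,0,0,200],
  [0,0.05,0,0,0,0,120],
  [0,0.05,0,0,0,0,60],
  [0,0.05,0,0,0,0,0],
  [0,0.05,0,0,0,0,0],
  [0,0,0,0,0,0,0],
  [0,-2,0,0,0,0,0],
])

```text
time_s: 5.9
position: [436.0, 172.5, 30.6]
orientation: [[1.0, -0.006, 0.006], [-0.006, -0.002, 1.0], [-0.006, -1.0, -0.002]]
force: [-0.3, 0.1, -0.7]
grip_width: 0.999
```

jog_arm([
  [0,-3,0,0,0,0,0],
  [0,-6,0,0,0,0,0],
  [0,-9,0,0,0,0,0],
  [0,-12,0,0,0,0,0],
  [0,-14,-2.5,0,0,0,0],
  [0,-16,-5.5,0,0,0,0],
  [0,-16,-8.5,0,0,0,0],
  [0,-16,-8.5,0,0,0,0],
])

```text
time_s: 6.57
position: [439.6, 84.7, 194.8]
orientation: [[1.0, 0.003, 0.011], [-0.011, -0.002, 1.0], [0.003, -1.0, -0.002]]
force: [0.0, 0.3, -0.2]
grip_width: 0.999
```

Run:
```python
from h import *
s,im=shot("wrist","pics/w5.png");print(s["position"],s["force"],s["grip_width"])
s=arm.observe();print(s["position"],s["orientation"])
```

```text
[439.561  84.669 194.793] [ 0.028  0.278 -0.178] 0.9990419253719849
[438.919  86.502 193.919] [[ 1.     0.002  0.01 ]
 [-0.01  -0.     1.   ]
 [ 0.002 -1.    -0.   ]]
```

View pics/w5.png

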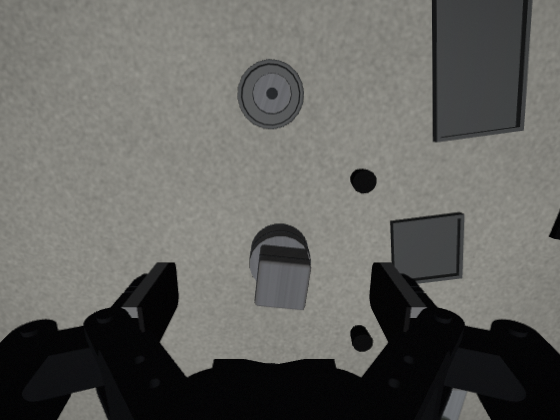

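Run:
```python
from h import *
s=dict(arm.observe());C=cam("wrist",s)
im=cv2.imread("pics/w5.png"); crop(im,230,340,215,325,6,"pics/w5c.png",2)
print(*quad(back(C,[(261,262),(311,266),(306,309),(255,305)],80)))
print(back(C,[(270.5,93.5)],9))
print(*quad(back(C,[(390.5,222),(463,213),(463,275),(393,284)],9)))
```

```text
[445.7    13.154] [43.311 42.631 46.052 42.571] [ -5.647 -94.786 174.219  81.525]
[[436.066 177.472   9.   ]]
[604.837  15.544] [76.532 73.41  78.28  74.16 ] [   6.864  -81.279 -172.561   97.355]
```

View pics/w5c.png

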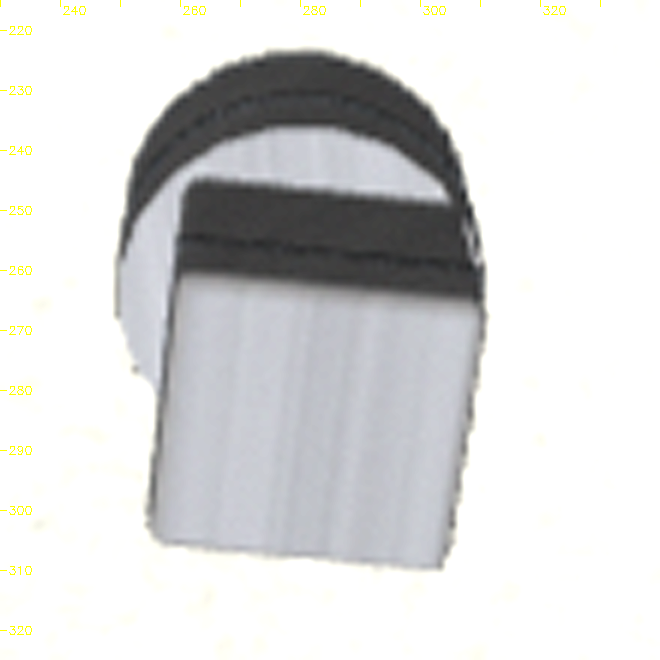

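jog_arm([
  [0.3,0,-2.5,0,0.04,0,0],
  [0.6,2,-5,0,0.08,0,0],
  [0.8,4,-7.5,0,0.08,0,0],
  [0.8,7,-7.5,0,0.08,0,0],
  [0.8,10,-7.5,0,0.08,0,0],
  [0.8,12.5,-7.5,0,0.08,0,0],
  [0.8,14.3,-7.5,0,0.08,0,0],
  [0.8,14.3,-7.5,0,0.08,0,0],
])

```text
time_s: 7.28
position: [441.9, 14.4, 46.3]
orientation: [[0.996, -0.008, 0.085], [-0.085, 0.001, 0.996], [-0.008, -1.0, 0.001]]
force: [-1.6, -0.6, 0.4]
grip_width: 0.998
```

jog_arm([
  [0,0,0,0,0,0,0],
  [0,0,0,0,0,0,0],
])

```text
time_s: 7.45
position: [446.5, 13.6, 51.0]
orientation: [[0.996, 0.001, 0.085], [-0.085, 0.0, 0.996], [0.001, -1.0, 0.0]]
force: [0.8, -0.0, 0.5]
grip_width: 1.001
```

Run:
```python
from h import *
s,im=shot("wrist","pics/w6.png");print(s["position"],s["force"],s["grip_width"])
s=arm.observe();print(s["position"],s["orientation"])
```

```text
[446.529  13.639  50.979] [ 0.766 -0.035  0.457] 1.0008040509341198
[447.161  13.49   51.468] [[ 0.996  0.002  0.085]
 [-0.085 -0.     0.996]
 [ 0.002 -1.     0.   ]]
```

View pics/w6.png

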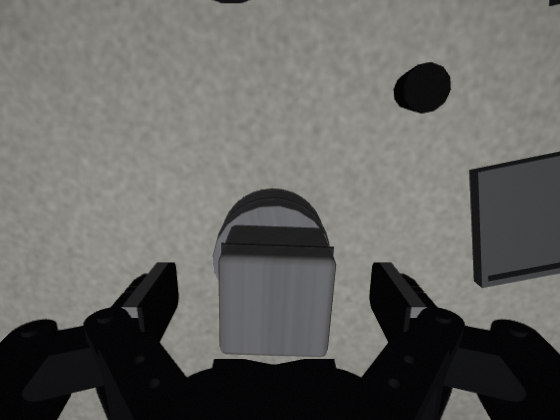

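Run:
```python
from h import *
s=dict(arm.observe());C=cam("wrist",s)
P=back(C,[(219,253),(335,257),(327,357),(221,355)],80)
print(s["position"],*quad(P)); print((P-s["position"])@s["orientation"])
```

```text
[447.161  13.49   51.468] [446.39   10.735] [44.15  45.858 44.591 46.467] [ -7.109 -96.044 173.681  83.404]
[[-21.954 -28.579  21.118]
 [ 22.163 -28.485  19.409]
 [ 21.241 -28.488 -26.439]
 [-23.337 -28.583 -25.328]]
```

jog_arm([
  [0,0.1,-0.25,0,0.025,0,0],
  [0,0.1,-0.25,0,0.025,0,0],
  [0,0.1,-0.25,0,0.025,0,80],
  [0,0.1,-0.25,0,0.025,0,255],
  [0,0.1,-0.25,0,0.025,0,255],
  [0,0.1,-0.25,0,0.025,0,255],
  [0,0.1,-0.25,0,0.025,0,255],
  [0,0.1,-0.25,0,0.025,0,255],
])

```text
time_s: 8.17
position: [446.3, 10.6, 49.8]
orientation: [[0.994, 0.001, 0.111], [-0.111, -0.0, 0.994], [0.001, -1.0, -0.0]]
force: [-0.3, -1.4, 5.1]
grip_width: 0.529
```

jog_arm([
  [0,0,0,0,0,0,255],
  [0,0,0,0,0,0,255],
  [0,-0.5,0,0,0,0,255],
  [0,-2,0,0,0,0,255],
  [0,-4,0,0,0,0,255],
  [0,-6,0,0,0,0,255],
  [0,-6,0,0,0,0,255],
])

```text
time_s: 8.75
position: [447.8, 10.5, 112.3]
orientation: [[0.994, 0.005, 0.111], [-0.111, -0.001, 0.994], [0.005, -1.0, -0.0]]
force: [0.8, -0.2, -1.7]
grip_width: 0.529
```

Run:
```python
from h import *
s=arm.observe();print(s["position"],s["orientation"],s["grip_width"]); print(go((607,6.5,0),s))
```

```text
[447.805  10.492 112.268] [[ 0.994  0.005  0.111]
 [-0.111 -0.001  0.994]
 [ 0.005 -1.    -0.   ]] 0.5286977091770528
[15.812 11.303  1.367]
```

jog_arm([
  [2.5,-0.5,0.2,0,-0.05,0,255],
  [5.5,-0.5,0.5,0,-0.1,0,255],
  [8.5,0,0.8,0,-0.15,0,255],
  [11.5,0,1.1,0,-0.2,0,255],
  [14,1,1.3,0,-0.24,0,255],
  [15.5,3,1.5,0,-0.24,0,255],
  [16,5,1.5,0,-0.24,0,255],
  [16,6.2,1.5,0,-0.24,0,255],
])

```text
time_s: 9.42
position: [606.4, 7.9, 43.7]
orientation: [[0.992, -0.003, -0.129], [0.129, 0.0, 0.992], [-0.003, -1.0, 0.0]]
force: [-0.5, 0.5, -2.8]
grip_width: 0.534
```

jog_arm([
  [0,0,0,0,0,0,255],
  [0,0,0,0,0,0,255],
  [0,0,0,0,0,0,255],
])

```text
time_s: 9.67
position: [606.1, 7.9, 47.4]
orientation: [[0.992, -0.0, -0.129], [0.129, -0.0, 0.992], [-0.0, -1.0, 0.0]]
force: [-0.1, -0.0, -1.3]
grip_width: 0.527
```

Run:
```python
from h import *
s,im=shot("wrist","pics/w7.png");print(s["position"],s["orientation"],s["force"],s["grip_width"])
crop(im,160,420,100,360,3,"pics/w7c.png",1.8)
s2,im2=shot("top","pics/t7.png");crop(im2,240,340,130,250,5,"pics/t7c.png",1.8)
```

```text
[606.149   7.928  47.375] [[ 0.992 -0.    -0.129]
 [ 0.129 -0.     0.992]
 [-0.    -1.     0.   ]] [-0.09  -0.028 -1.263] 0.5266511109668992
```

View pics/w7c.png

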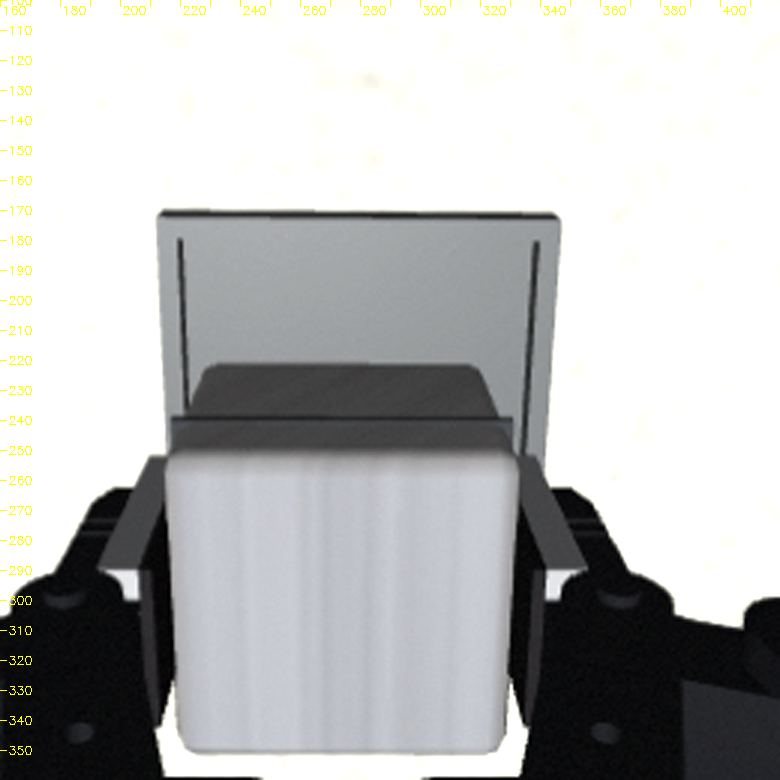

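Run:
```python
from h import *
s=dict(arm.observe());C=cam("wrist",s)
P=back(C,[(212.7,171.5),(346.5,172)],9)
print(s["position"],P); print((P-s["position"])@s["orientation"])
```

```text
[607.03    7.828  48.4  ] [[566.869  43.979   9.   ]
 [641.639  53.354   9.   ]]
[[-35.248  39.318  41.034]
 [ 40.107  39.453  40.715]]
```

jog_arm([
  [0.2,0.8,0.2,0,0,0,255],
  [0.2,1.6,0.2,0,0,0,255],
  [0.2,2.4,0.2,0,0,0,255],
  [0.2,3,0.2,0,0,0,255],
  [0.2,3.3,0.2,0,0,0,255],
  [0.2,3.4,0.2,0,0,0,255],
  [0.2,3.4,0.2,0,0,0,255],
  [0.2,3.4,0.2,0,0,0,255],
])

```text
time_s: 10.43
position: [608.0, 10.1, 13.0]
orientation: [[0.992, -0.0, -0.129], [0.129, -0.0, 0.992], [-0.0, -1.0, -0.0]]
force: [-0.3, 0.4, -2.1]
grip_width: 0.529
```

jog_arm([
  [0,0.05,0,0,0,0,255],
  [0,0.1,0,0,0,0,255],
  [0,0.1,0,0,0,0,255],
])

```text
time_s: 10.68
position: [608.2, 10.1, 12.8]
orientation: [[0.992, 0.0, -0.129], [0.129, -0.0, 0.992], [0.0, -1.0, -0.0]]
force: [-2.2, 0.3, 4.9]
grip_width: 0.528
```

jog_arm([
  [0,0,0,0,0,0,200],
  [0,0,0,0,0,0,120],
  [0,0,0,0,0,0,60],
  [0,0,0,0,0,0,0],
  [0,0,0,0,0,0,0],
  [0,0,0,0,0,0,0],
  [0,-1,0,0,0,0,0],
  [0,-4,0,0,0,0,0],
])

```text
time_s: 11.35
position: [604.1, 10.5, 48.6]
orientation: [[0.992, -0.009, -0.129], [0.129, 0.001, 0.992], [-0.009, -1.0, 0.002]]
force: [0.5, 0.6, -0.1]
grip_width: 0.998
```

jog_arm([
  [0,-3,0,0,0,0,0],
  [0,-6,0,0,0,0,0],
  [-3,-8,0,0,0.03,0,0],
  [-6,-10,0.5,0,0.06,0,0],
  [-9,-10,1,0,0.09,0,0],
  [-12,-10,1.5,0,0.13,0,0],
  [-14.5,-10,2,0,0.13,0,0],
  [-16,-10,2.5,0,0.13,0,0],
])

```text
time_s: 12.02
position: [443.3, 14.5, 152.9]
orientation: [[1.0, -0.001, 0.001], [-0.001, -0.0, 1.0], [-0.001, -1.0, -0.0]]
force: [-0.7, 0.1, 0.5]
grip_width: 0.999
```

jog_arm([
  [0,0,0,0,0,0,0],
  [0,0,0,0,0,0,0],
  [0,0,0,0,0,0,0],
])

```text
time_s: 12.27
position: [447.7, 14.2, 153.0]
orientation: [[1.0, 0.002, 0.001], [-0.001, -0.0, 1.0], [0.002, -1.0, -0.0]]
force: [-0.2, -0.1, 0.3]
grip_width: 1.003
```

Run:
```python
from h import *
s,im=shot("wrist","pics/w8.png");print(s["position"],s["orientation"],s["force"],s["grip_width"])
```

```text
[447.718  14.156 153.011] [[ 1.     0.002  0.001]
 [-0.001 -0.     1.   ]
 [ 0.002 -1.    -0.   ]] [-0.229 -0.082  0.266] 1.0032828815545074
```

View pics/w8.png

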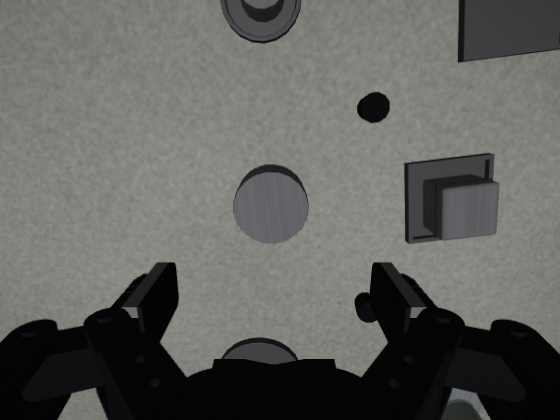

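Run:
```python
from h import *
s=dict(arm.observe());C=cam("wrist",s); print(s["position"])
print(back(C,[(233,206),(308.5,206),(270.7,243.5)],40))
```

```text
[447.907  14.109 152.861]
[[413.975  14.284  40.   ]
 [475.429  14.167  40.   ]
 [444.531 -18.561  40.   ]]
```

jog_arm([
  [-0.3,3,-0.1,0,0,0,0],
  [-0.3,6,-0.1,0,0,0,0],
  [-0.3,9,-0.1,0,0,0,0],
  [-0.3,11.5,-0.1,0,0,0,0],
  [-0.3,13.3,-0.1,0,0,0,0],
  [-0.3,14.2,-0.1,0,0,0,0],
  [-0.3,14.5,-0.1,0,0,0,0],
  [-0.3,14.5,-0.1,0,0,0,0],
])

```text
time_s: 12.98
position: [443.7, 13.2, 7.0]
orientation: [[1.0, -0.001, 0.001], [-0.001, -0.0, 1.0], [-0.001, -1.0, -0.0]]
force: [0.3, 0.7, -0.2]
grip_width: 1.005
```

jog_arm([
  [0,0,0,0,0,0,0],
  [0,0,0,0,0,0,60],
  [0,0,0,0,0,0,255],
  [0,0,0,0,0,0,255],
  [0,0,0,0,0,0,255],
  [0,0,0,0,0,0,255],
  [0,0,0,0,0,0,255],
  [0,0,0,0,0,0,255],
])

```text
time_s: 13.65
position: [444.8, 13.2, 8.9]
orientation: [[1.0, 0.003, 0.001], [-0.001, -0.0, 1.0], [0.003, -1.0, -0.0]]
force: [-1.7, 1.2, 6.5]
grip_width: 0.707
```

Run:
```python
from h import *
s,im=shot("wrist","pics/w9.png");print(s["position"],s["orientation"],s["force"],s["grip_width"])
```

```text
[444.792  13.202   8.875] [[ 1.     0.003  0.001]
 [-0.001 -0.     1.   ]
 [ 0.003 -1.    -0.   ]] [-1.701  1.22   6.538] 0.7072764837856048
```

View pics/w9.png

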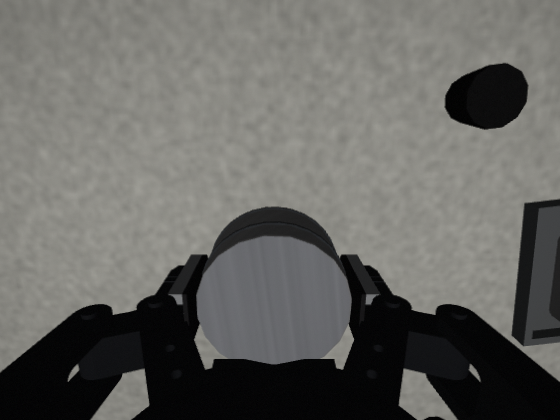

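jog_arm([
  [0,-0.5,0,0,0,0,255],
  [0,-2,0,0,0,0,255],
  [0,-4,-1,0,0,0,255],
  [-0.3,-5,-4,0,0,0,255],
  [-0.5,-5,-7.5,0,0,0,255],
  [-0.7,-5,-11,0,0,0,255],
  [-1,-5,-14.5,0,0,0,255],
  [-1.3,-5,-17.5,0,0,0,255],
])

```text
time_s: 14.37
position: [429.9, -163.7, 58.0]
orientation: [[1.0, 0.001, 0.001], [-0.001, -0.001, 1.0], [0.001, -1.0, -0.001]]
force: [-0.3, 0.8, -2.1]
grip_width: 0.71
```

jog_arm([
  [0,0,-1.5,0,0,0,255],
  [0,0,-2.5,0,0,0,255],
  [0,0,-2.7,0,0,0,255],
  [0,1,-2.7,0,0,0,255],
  [0,1.5,-2.7,0,0,0,255],
  [0,1.5,-2.7,0,0,0,255],
  [0,1.5,-2.7,0,0,0,255],
])

```text
time_s: 14.95
position: [429.4, -187.3, 41.9]
orientation: [[1.0, -0.002, -0.0], [0.0, 0.001, 1.0], [-0.002, -1.0, 0.001]]
force: [-0.2, -0.1, -1.8]
grip_width: 0.707
```

Run:
```python
from h import *
s,im=shot("wrist","pics/w10.png");print(s["position"],s["orientation"],s["force"],s["grip_width"])
crop(im,140,420,120,400,3,"pics/w10c.png",1.8)
```

```text
[ 429.366 -187.265   41.91 ] [[ 1.    -0.002 -0.   ]
 [ 0.     0.001  1.   ]
 [-0.002 -1.     0.001]] [-0.208 -0.13  -1.829] 0.7072925602185063
```

View pics/w10c.png

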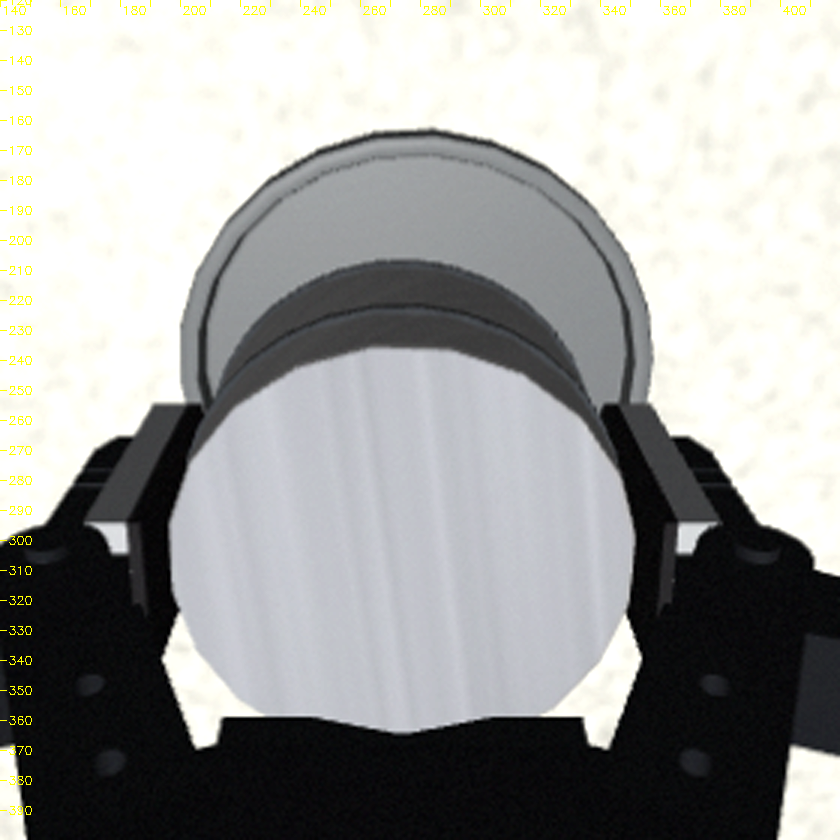

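Run:
```python
from h import *
s=dict(arm.observe());C=cam("wrist",s); print(s["position"])
P=back(C,[(200,237),(357.6,237),(278,163.3)],9)
print(P,(P-s["position"])@s["orientation"])
```

```text
[ 429.783 -187.608   42.241]
[[ 386.18  -183.73     9.   ]
 [ 477.043 -183.698    9.   ]
 [ 430.986 -141.218    9.   ]] [[-43.576  33.278   3.874]
 [ 47.288  33.206   3.874]
 [  1.246  33.266  46.37 ]]
```

jog_arm([
  [0.2,0.8,0.1,0,0,0,255],
  [0.2,1.6,0.1,0,0,0,255],
  [0.2,2.3,0.1,0,0,0,255],
  [0.2,2.7,0.1,0,0,0,255],
  [0.2,2.9,0.1,0,0,0,255],
  [0.2,3,0.1,0,0,0,255],
  [0.2,3,0.1,0,0,0,255],
  [0.2,3,0.1,0,0,0,255],
])

```text
time_s: 15.67
position: [432.2, -187.8, 12.3]
orientation: [[1.0, 0.0, 0.001], [-0.001, -0.0, 1.0], [0.0, -1.0, -0.0]]
force: [-0.2, 0.0, -2.2]
grip_width: 0.709
```

jog_arm([
  [0,0.05,0,0,0,0,255],
  [0,0.1,0,0,0,0,255],
  [0,0.1,0,0,0,0,255],
])

```text
time_s: 15.92
position: [432.4, -188.0, 11.9]
orientation: [[1.0, 0.001, 0.001], [-0.001, -0.001, 1.0], [0.001, -1.0, -0.001]]
force: [-2.4, -0.1, 3.7]
grip_width: 0.705
```

jog_arm([
  [0,0,0,0,0,0,200],
  [0,0,0,0,0,0,120],
  [0,0,0,0,0,0,60],
  [0,0,0,0,0,0,0],
  [0,0,0,0,0,0,0],
  [0,0,0,0,0,0,0],
  [0,-1,0,0,0,0,0],
  [0,-4,0,0,0,0,0],
])

```text
time_s: 16.58
position: [428.9, -185.8, 48.3]
orientation: [[1.0, -0.007, 0.001], [-0.001, 0.004, 1.0], [-0.007, -1.0, 0.004]]
force: [-0.1, -0.8, -0.8]
grip_width: 0.995
```

jog_arm([
  [0,-4,0,0,0,0,0],
  [0,-8,0,0,0,0,0],
  [0,-12,0,0,0.03,0,0],
  [3,-14,0,0,0.06,0,0],
  [6,-15,-0.5,0,0.085,0,0],
  [9,-15,-1,0,0.085,0,0],
  [11,-15,-1.5,0,0.085,0,0],
  [12,-15,-1.6,0,0.085,0,0],
])

```text
time_s: 17.25
position: [554.8, -204.6, 201.2]
orientation: [[0.996, 0.002, 0.085], [-0.085, -0.001, 0.996], [0.002, -1.0, -0.001]]
force: [0.0, 0.7, 0.1]
grip_width: 1.001
```

jog_arm([
  [2,0,0.2,0,0,0,0],
  [4,0,0.4,0,0,0,0],
  [6,0,0.5,0,0,0,0],
  [7,0,0.6,0,0,0,0],
  [7.7,0,0.6,0,0,0,0],
  [7.7,0,0.6,0,0,0,0],
  [7.7,0,0.6,0,0,0,0],
])

```text
time_s: 17.83
position: [629.2, -204.3, 200.7]
orientation: [[0.996, -0.001, 0.086], [-0.086, 0.0, 0.996], [-0.001, -1.0, 0.0]]
force: [-0.6, -1.0, -0.8]
grip_width: 1.001
```

Run:
```python
from h import *
s,im=shot("wrist","pics/w11.png");print(s["position"],s["orientation"],s["force"],s["grip_width"])
s,im=shot("side","pics/s11.png");crop(im,220,400,180,380,3,"pics/s11c.png")
```

```text
[ 629.194 -204.295  200.671] [[ 0.996 -0.001  0.086]
 [-0.086  0.     0.996]
 [-0.001 -1.     0.   ]] [-0.64  -1.004 -0.79 ] 1.000564967776095
```

View pics/w11.png

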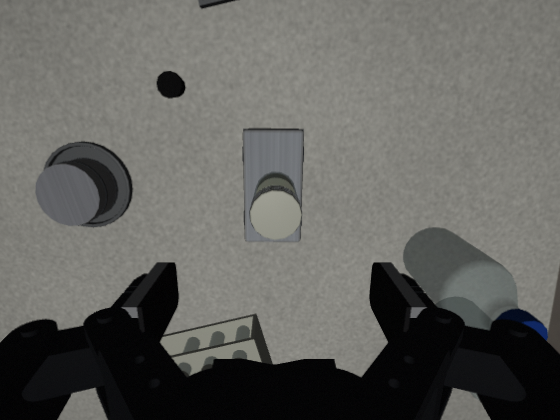

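View pics/s11c.png

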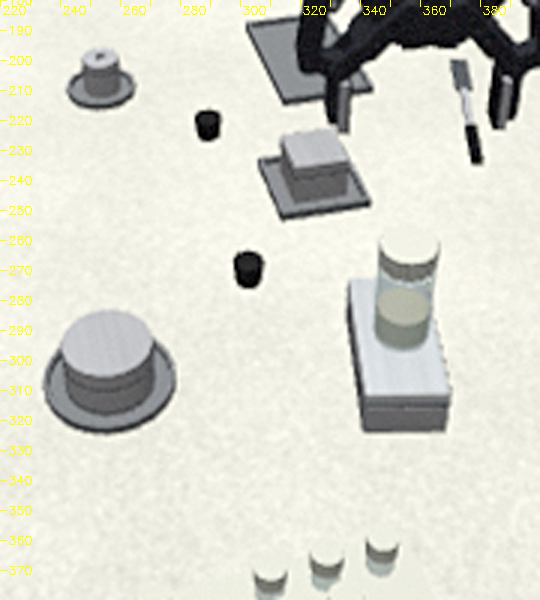

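Run:
```python
from h import *
s=dict(arm.observe());C=cam("wrist",s); print(s["position"])
print("jar",back(C,[(276,215),(250,215),(302,215)],120))
print("case",*quad(back(C,[(244,130),(304,130),(300,241),(247,241)],40)))
print("bottle",back(C,[(404,250),(435,228)],0))
T=cam("top"); print(back(T,[(385,103),(417,93)],150))
print(back(T,[(371,125),(402,113)],0))
print("rack",back(T,[(398,183),(430,178),(443,235),(412,240)],50))
```

```text
[ 628.671 -204.345  201.147]
jar [[ 629.304 -202.176  120.   ]
 [ 610.689 -200.568  120.   ]
 [ 647.918 -203.785  120.   ]]
case [ 627.848 -200.052] [ 54.441 107.903  52.934 107.906] [ -4.946 -95.594 175.064  85.206]
bottle [[ 769.035 -293.554    0.   ]
 [ 803.092 -269.818    0.   ]]
[[ 799.067 -296.236  150.   ]
 [ 825.433 -385.765  150.   ]]
[[ 786.477 -289.435    0.   ]
 [ 823.041 -388.41     0.   ]]
rack [[ 590.698 -350.036   50.   ]
 [ 603.721 -444.96    50.   ]
 [ 434.274 -472.298   50.   ]
 [ 421.28  -381.915   50.   ]]
```

jog_arm([
  [0,2.5,0.2,0,0,0,0],
  [0,5,0.2,0,0,0,0],
  [0,7.5,0.2,0,0,0,0],
  [0,9.5,0.2,0,0,0,0],
  [0,11,0.2,0,0,0,0],
  [0,11.7,0.2,0,0,0,0],
  [0,11.9,0.2,0,0,0,0],
  [0,11.9,0.2,0,0,0,0],
])

```text
time_s: 18.6
position: [629.0, -202.4, 82.5]
orientation: [[0.996, -0.0, 0.086], [-0.086, 0.0, 0.996], [-0.0, -1.0, 0.0]]
force: [-1.2, -0.0, 0.4]
grip_width: 1.001
```

jog_arm([
  [0,0,0,0,0,0,0],
  [0,0,0,0,0,0,0],
])

```text
time_s: 18.77
position: [630.4, -202.9, 84.0]
orientation: [[0.996, 0.003, 0.086], [-0.086, -0.001, 0.996], [0.003, -1.0, -0.001]]
force: [-0.9, 0.7, 0.2]
grip_width: 0.999
```

Run:
```python
from h import *
s,im=shot("wrist","pics/w12.png");print(s["position"],s["orientation"],s["force"],s["grip_width"])
s,im=shot("side","pics/s12.png");crop(im,270,450,180,340,4,"pics/s12c.png")
```

```text
[ 630.432 -202.891   83.95 ] [[ 0.996  0.003  0.086]
 [-0.086 -0.001  0.996]
 [ 0.003 -1.    -0.001]] [-0.875  0.716  0.152] 0.9985898754823637
```

View pics/w12.png

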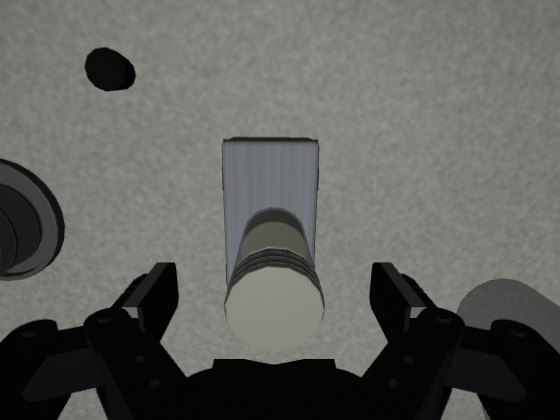

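View pics/s12c.png

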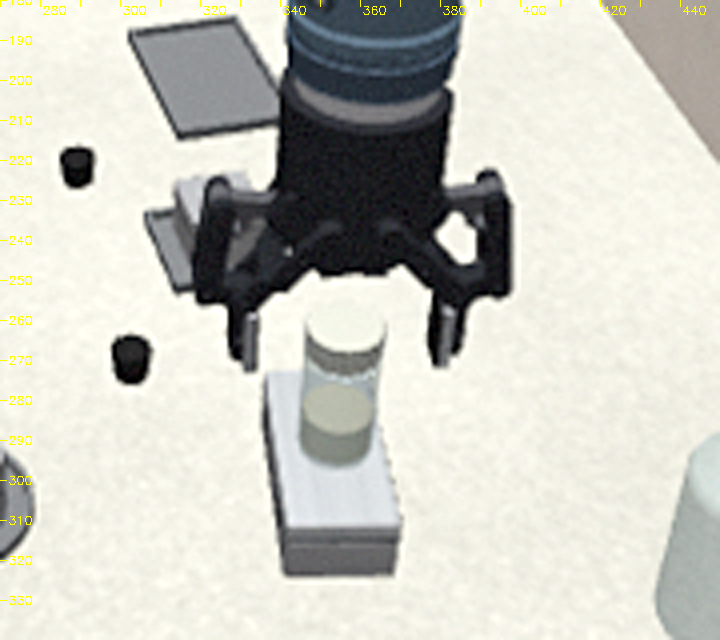

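Run:
```python
from h import *
s=dict(arm.observe());C=cam("wrist",s); print(s["position"])
P=back(C,[(275,301),(225,301),(325,301),(275,352)],120)
print(P,(P-s["position"])@s["orientation"])
```

```text
[ 630.29  -202.791   83.649]
[[ 629.942 -197.417  120.   ]
 [ 611.51  -195.806  120.   ]
 [ 648.389 -199.052  120.   ]
 [ 628.021 -219.954  120.   ]] [[ -0.728 -36.357   5.295]
 [-19.23  -36.399   5.316]
 [ 17.791 -36.316   5.251]
 [ -0.705 -36.339 -17.323]]
```

jog_arm([
  [0,0.1,0.2,0,0,0,0],
  [0,0.1,0.2,0,0,0,80],
  [0,0.1,0.2,0,0,0,255],
  [0,0.1,0.2,0,0,0,255],
  [0,0.1,0.2,0,0,0,255],
  [0,0.1,0.2,0,0,0,255],
  [0,0.1,0.2,0,0,0,255],
  [0,0.1,0.2,0,0,0,255],
])

```text
time_s: 19.53
position: [629.8, -200.5, 81.4]
orientation: [[0.996, 0.0, 0.086], [-0.086, -0.0, 0.996], [0.0, -1.0, -0.0]]
force: [0.5, -0.4, -0.1]
grip_width: 0.431
```

jog_arm([
  [0,0,0,0,0,0,255],
  [0,0,0,0,0,0,255],
  [0,-0.5,0,0,0,0,255],
  [0,-2,0,0,0,0,255],
  [0,-4,0,0,0,0,255],
  [0,-6.5,0,0,0,0,255],
  [0,-9,0,0,0,0,255],
  [0,-9,0,0,0,0,255],
])

```text
time_s: 20.2
position: [632.0, -201.5, 177.1]
orientation: [[0.996, 0.008, 0.086], [-0.086, -0.004, 0.996], [0.008, -1.0, -0.003]]
force: [1.1, -0.5, -0.8]
grip_width: 0.432
```

Run:
```python
from h import *
s,im=shot("wrist","pics/w13.png");print(s["position"],s["orientation"],s["force"],s["grip_width"])
s,im=shot("side","pics/s13.png");crop(im,250,450,150,340,4,"pics/s13c.png"); s=arm.observe()
print(s["position"],go((500,429.5,0),s))
```

```text
[ 632.033 -201.513  177.131] [[ 0.996  0.008  0.086]
 [-0.086 -0.004  0.996]
 [ 0.008 -1.    -0.003]] [ 1.076 -0.516 -0.767] 0.43207579375312083
[ 630.303 -200.765  172.328] [-18.439  17.135  61.689]
```

View pics/s13c.png

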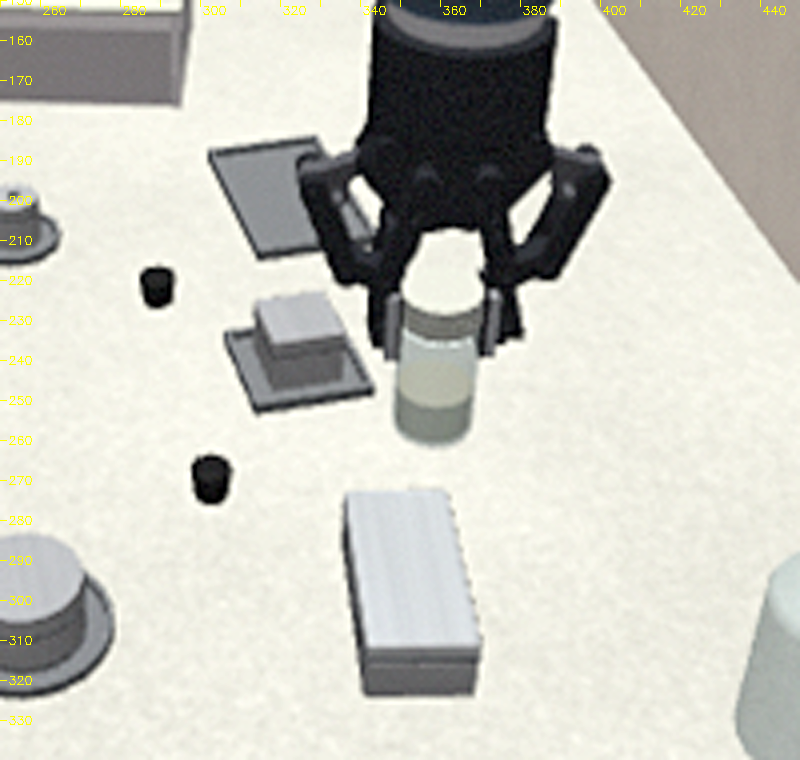

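jog_arm([
  [-0.6,0,2,0,0,0,255],
  [-1.6,0,5.5,0,0,0,255],
  [-2.7,0,9,0,0.01,0,255],
  [-3.7,0,12.5,0,0.02,0,255],
  [-4.8,0,16,0,0.03,0,255],
  [-5.8,0,19.5,0,0.04,0,255],
  [-6.9,0,23,0,0.045,0,255],
  [-7.9,0,26.5,0,0.05,0,255],
])

```text
time_s: 20.97
position: [571.3, 71.9, 169.2]
orientation: [[0.991, -0.004, 0.136], [-0.136, -0.0, 0.991], [-0.004, -1.0, -0.001]]
force: [-0.6, -0.2, -0.4]
grip_width: 0.43
```

Run:
```python
from h import *
s=arm.observe()
print(s["position"],s["orientation"],s["grip_width"],go((500,429.5,172),s))
```

```text
[571.339  71.939 169.163] [[ 0.991 -0.004  0.136]
 [-0.136 -0.     0.991]
 [-0.004 -1.    -0.001]] 0.43004346605587285 [-11.935  -0.262  34.452]
```

jog_arm([
  [-1.3,0,3.7,0,0.01,0,255],
  [-2.6,0,7.4,0,0.02,0,255],
  [-3.9,0,11.2,0,0.03,0,255],
  [-5.2,0,15,0,0.044,0,255],
  [-6.5,0,18.7,0,0.044,0,255],
  [-7.8,0,22.5,0,0.044,0,255],
  [-9,0,26,0,0.044,0,255],
  [-10,0,29,0,0.044,0,255],
])

```text
time_s: 21.63
position: [511.6, 373.1, 168.9]
orientation: [[0.984, -0.003, 0.178], [-0.178, -0.002, 0.984], [-0.003, -1.0, -0.002]]
force: [0.6, 0.4, -1.5]
grip_width: 0.43
```

jog_arm([
  [-0.8,0,2.2,0,0,0,255],
  [-1.4,0,4,0,0,0,255],
  [-1.8,0,5.2,0,0,0,255],
  [-2,0,5.6,0,0,0,255],
  [-2,0,5.6,0,0,0,255],
  [-2,0,5.6,0,0,0,255],
  [-2,0,5.6,0,0,0,255],
])

```text
time_s: 22.22
position: [504.5, 428.6, 171.0]
orientation: [[0.984, -0.0, 0.18], [-0.18, -0.001, 0.984], [-0.0, -1.0, -0.001]]
force: [-0.1, 0.6, -0.5]
grip_width: 0.429
```

Run:
```python
from h import *
s,im=shot("wrist","pics/w14.png");print(s["position"],s["orientation"],s["grip_width"])
s,im=shot("top","pics/t14.png");crop(im,70,220,120,270,4,"pics/t14c.png",1.8)
```

```text
[504.542 428.569 171.008] [[ 0.984 -0.     0.18 ]
 [-0.18  -0.001  0.984]
 [-0.    -1.    -0.001]] 0.4294264237743459
```

View pics/w14.png

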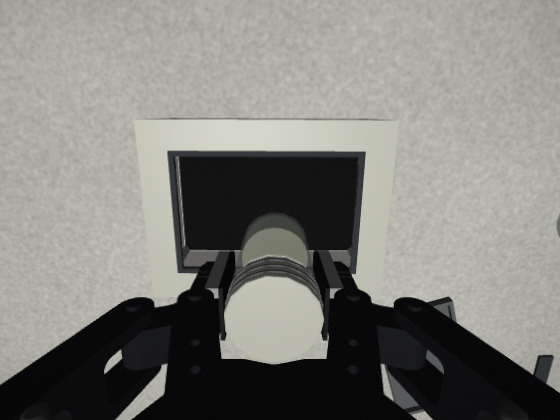

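View pics/t14c.png

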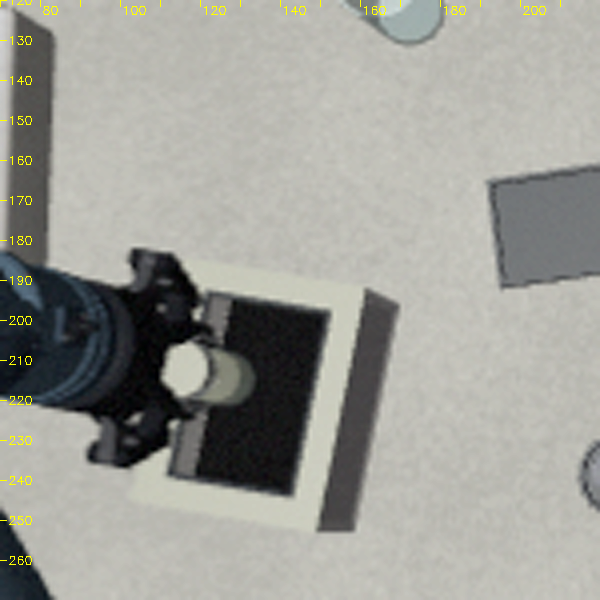

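Run:
```python
from h import *
im=cv2.imread("pics/w14.png"); crop(im,120,410,100,310,2,"pics/w14c.png",1.4)
s=dict(arm.observe());C=cam("wrist",s); print(s["position"])
P=back(C,[(135,121),(398,121),(169,151.5),(366,152),(356,272),(178,272)],85)
print(P[:,:2],quad(P[2:]));print((P-s["position"])@s["orientation"])
T=cam("top"); print("jar cap in top",back(T,[(70+187/4,120+368/4)],210))
```

```text
[504.707 428.728 171.366]
[[422.884 512.277]
 [598.814 479.897]
 [440.191 488.14 ]
 [575.164 462.951]
 [558.002 372.293]
 [422.173 397.281]] (array([498.883, 430.166]), array([137.303,  92.269, 138.109,  92.629]), array([ -10.571, -100.719,  169.576,   78.783]))
[[-95.578  86.331  67.426]
 [ 83.306  86.346  67.363]
 [-74.195  86.341  46.814]
 [ 63.107  86.353  46.424]
 [ 62.607  86.39  -45.844]
 [-75.502  86.378 -45.806]]
jar cap in top [[502.376 419.201 210.   ]]
```

View pics/w14c.png

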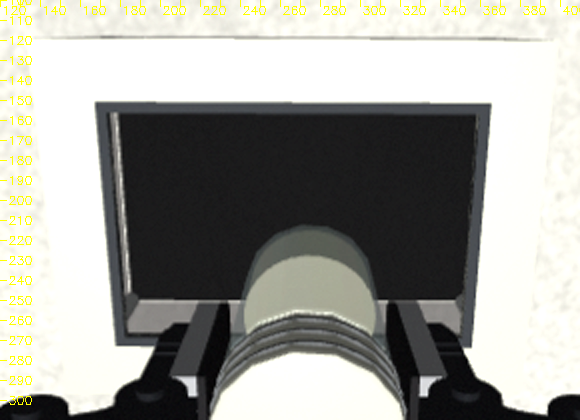

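Run:
```python
from h import *
im=cv2.imread("pics/t14.png"); T=cam("top")
f=6;c0,r0=85,165
o=cv2.resize(im[r0:r0+100,c0:c0+100],None,fx=f,fy=f,interpolation=cv2.INTER_CUBIC); o=cv2.convertScaleAbs(o,alpha=1.6)
a=np.linspace(0,2*np.pi,40)
def d(X,col):
    p=((proj(T,X)+.5-[c0,r0])*f-.5); cv2.polylines(o,[np.int32(p)],True,col,1)
for z,col in((210,(0,0,255)),(130,(0,255,0))):
    d(np.c_[504.6+19*np.cos(a),428.6+19*np.sin(a),0*a+z],col)
y=np.radians(-10.4);R=np.array([[np.cos(y),-np.sin(y)],[np.sin(y),np.cos(y)]])
for c,col in(((498.9,430.2),(255,0,0)),((497.5,427.6),(0,255,255))):
    for w,h in((65,43),(90,68)):
        q=np.array([[w,h],[-w,h],[-w,-h],[w,-h]])@R.T+c
        d(np.c_[q,[85]*4],col)
cv2.imwrite("pics/t14o.png",o)
im=cv2.imread("pics/side0.png");S=cam("side")
f=7;c0,r0=225,115
o=cv2.resize(im[r0:r0+70,c0:c0+100],None,fx=f,fy=f,interpolation=cv2.INTER_CUBIC); o=cv2.convertScaleAbs(o,alpha=1.3)
T=S
for c,col in(((498.9,430.2),(255,0,0)),((497.5,427.6),(0,200,0)),((503.9,432.2),(0,0,255))):
    for w,h in((65,43),(90,68)):
        q=np.array([[w,h],[-w,h],[-w,-h],[w,-h]])@R.T+c
        d(np.c_[q,[85]*4],col)
cv2.imwrite("pics/s0o.png",o)
```

```text
(no output)
```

View pics/t14o.png

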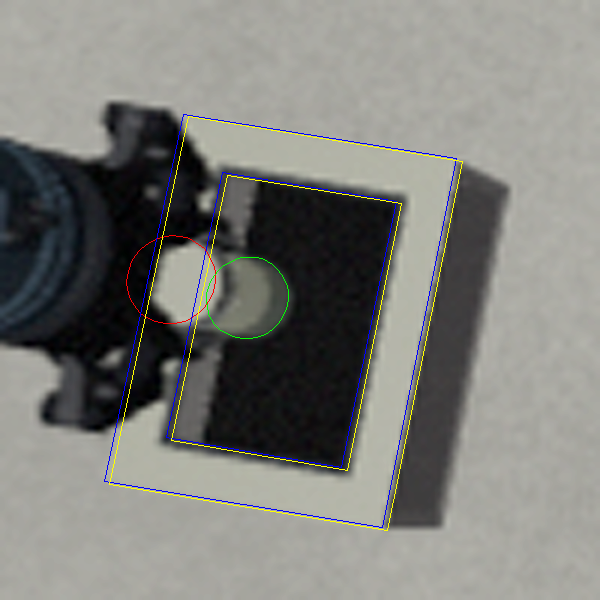

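View pics/s0o.png

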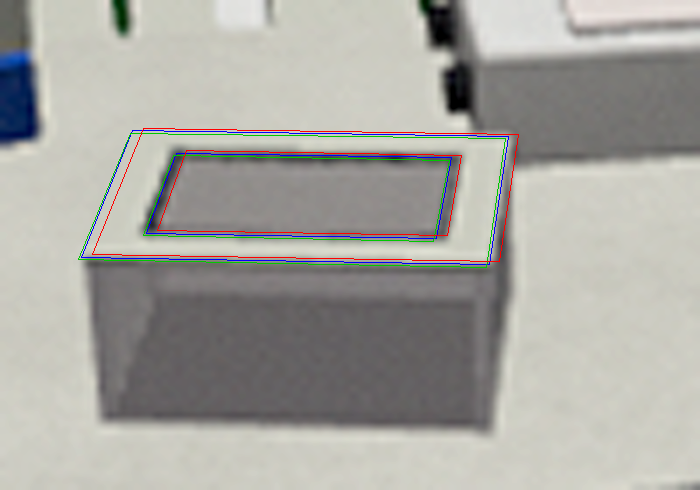

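jog_arm([
  [-0.5,0,0,0,0,0,255],
  [-0.5,0,0,0,0,0,255],
  [-0.5,1,0,0,0,0,255],
  [-0.5,2.2,0,0,0,0,255],
  [-0.5,3.2,0,0,0,0,255],
  [-0.5,3.8,0,0,0,0,255],
  [-0.5,3.8,0,0,0,0,255],
  [-0.5,3.8,0,0,0,0,255],
])

```text
time_s: 22.98
position: [498.9, 430.5, 132.5]
orientation: [[0.984, -0.001, 0.179], [-0.179, -0.001, 0.984], [-0.001, -1.0, -0.001]]
force: [0.3, 0.4, -0.6]
grip_width: 0.431
```

Run:
```python
from h import *
s,im=shot("wrist","pics/w15.png");print(s["position"],s["orientation"],s["grip_width"])
C=cam("wrist",s)
im=cv2.convertScaleAbs(im,alpha=1.4)
y=np.radians(-10.4);R=np.array([[np.cos(y),-np.sin(y)],[np.sin(y),np.cos(y)]])
for w,h in((65,43),(90,68)):
    q=np.array([[w,h],[-w,h],[-w,-h],[w,-h]])@R.T+(499.2,429.3)
    cv2.polylines(im,[np.int32(proj(C,np.c_[q,[85]*4]))],True,(0,0,255),1)
cv2.imwrite("pics/w15o.png",im)
s,im=shot("side","pics/s15.png");crop(im,200,320,60,200,5,"pics/s15c.png")
```

```text
[498.881 430.524 132.533] [[ 0.984 -0.001  0.179]
 [-0.179 -0.001  0.984]
 [-0.001 -1.    -0.001]] 0.43147081578560115
```

View pics/w15o.png

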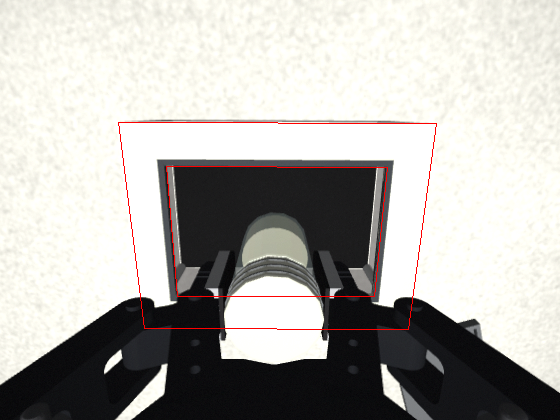

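View pics/s15c.png

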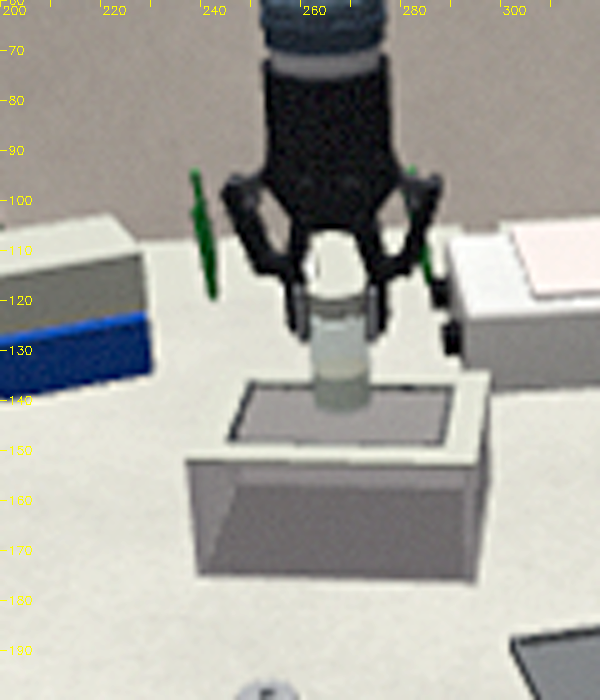

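jog_arm([
  [0,1,0,0,0,0,255],
  [0,2.2,0,0,0,0,255],
  [0,3.4,0,0,0,0,255],
  [0,4.6,0,0,0,0,255],
  [0,5.5,0,0,0,0,255],
  [0,6,0,0,0,0,255],
  [0,6,0,0,0,0,255],
  [0,6,0,0,0,0,255],
])

```text
time_s: 23.75
position: [499.3, 430.9, 73.2]
orientation: [[0.984, -0.0, 0.179], [-0.179, -0.0, 0.984], [-0.0, -1.0, -0.0]]
force: [0.4, -0.9, -0.4]
grip_width: 0.43
```

Run:
```python
from h import *
s,im=shot("wrist","pics/w16.png");print(s["position"],s["orientation"],s["grip_width"])
cv2.imwrite("pics/w16o.png",cv2.convertScaleAbs(im,alpha=1.4))
s,im=shot("side","pics/s16.png");crop(im,200,320,60,200,5,"pics/s16c.png")
```

```text
[499.329 430.858  73.25 ] [[ 0.984 -0.     0.179]
 [-0.179 -0.     0.984]
 [-0.    -1.    -0.   ]] 0.4297269775493372
```

View pics/w16o.png

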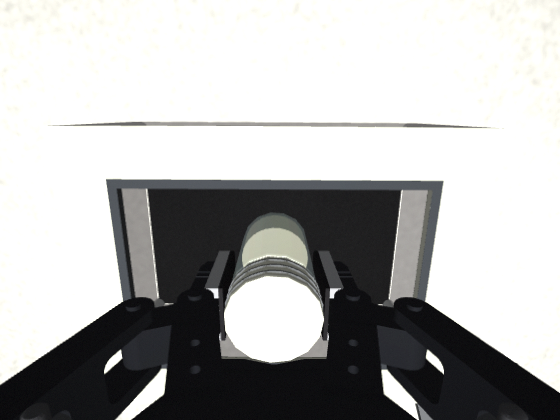

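View pics/s16c.png

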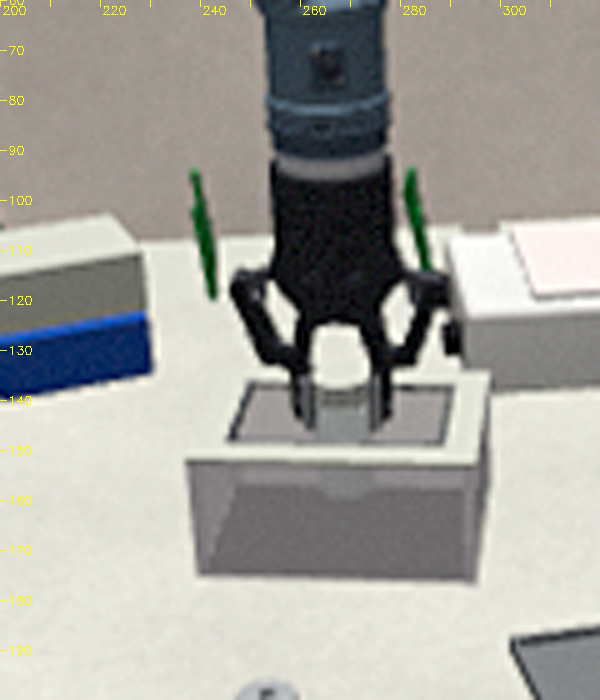

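jog_arm([
  [0,0.8,0,0,0,0,255],
  [0,1.6,0,0,0,0,255],
  [0,2.2,0,0,0,0,255],
  [0,2.6,0,0,0,0,255],
  [0,2.8,0,0,0,0,255],
  [0,2.9,0,0,0,0,255],
  [0,2.9,0,0,0,0,255],
  [0,2.9,0,0,0,0,255],
])

```text
time_s: 24.52
position: [499.5, 430.9, 44.4]
orientation: [[0.984, 0.0, 0.179], [-0.179, 0.0, 0.984], [0.0, -1.0, 0.0]]
force: [-0.0, 0.3, -1.0]
grip_width: 0.43
```

jog_arm([
  [0,0.1,0,0,0,0,255],
  [0,0.15,0,0,0,0,255],
  [0,0.15,0,0,0,0,255],
])

```text
time_s: 24.77
position: [499.4, 430.9, 42.9]
orientation: [[0.984, 0.0, 0.179], [-0.179, 0.0, 0.984], [0.0, -1.0, 0.0]]
force: [0.1, 0.1, -1.3]
grip_width: 0.434
```

jog_arm([
  [0,0.05,0,0,0,0,255],
  [0,0.1,0,0,0,0,255],
  [0,0.1,0,0,0,0,255],
])

```text
time_s: 25.02
position: [499.3, 430.8, 41.6]
orientation: [[0.984, -0.0, 0.179], [-0.179, -0.0, 0.984], [-0.0, -1.0, -0.0]]
force: [0.0, 0.9, -1.4]
grip_width: 0.431
```

jog_arm([
  [0,0.05,0,0,0,0,255],
  [0,0.05,0,0,0,0,255],
  [0,0.05,0,0,0,0,255],
])

```text
time_s: 25.27
position: [499.4, 430.9, 41.5]
orientation: [[0.984, 0.0, 0.179], [-0.179, 0.0, 0.984], [0.0, -1.0, 0.0]]
force: [-0.5, 0.5, 0.9]
grip_width: 0.43
```

jog_arm([
  [0,0.02,0,0,0,0,255],
  [0,0.02,0,0,0,0,140],
  [0,0.02,0,0,0,0,125],
  [0,0.02,0,0,0,0,110],
  [0,0.02,0,0,0,0,100],
  [0,0.02,0,0,0,0,100],
  [0,0.02,0,0,0,0,100],
])

```text
time_s: 25.85
position: [499.4, 430.9, 41.0]
orientation: [[0.984, 0.0, 0.179], [-0.179, -0.0, 0.984], [0.0, -1.0, -0.0]]
force: [-0.5, 0.4, -0.6]
grip_width: 0.603
```

Run:
```python
from h import *
s,im=shot("wrist","pics/w17.png");print(s["position"],s["force"],s["grip_width"])
cv2.imwrite("pics/w17o.png",cv2.convertScaleAbs(im,alpha=1.4))
s,im=shot("side","pics/s17.png");crop(im,200,320,60,200,5,"pics/s17c.png")
```

```text
[499.379 430.853  41.016] [-0.475  0.433 -0.623] 0.6034062718521831
```

View pics/w17o.png

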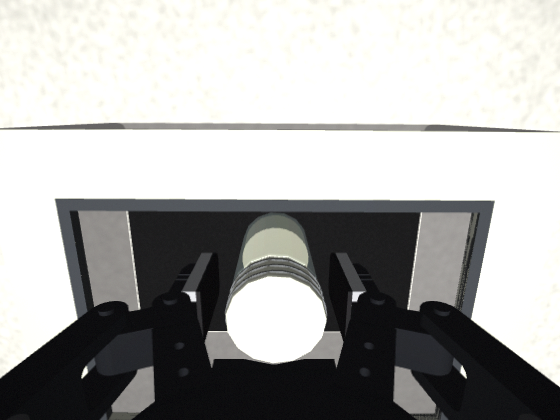

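View pics/s17c.png

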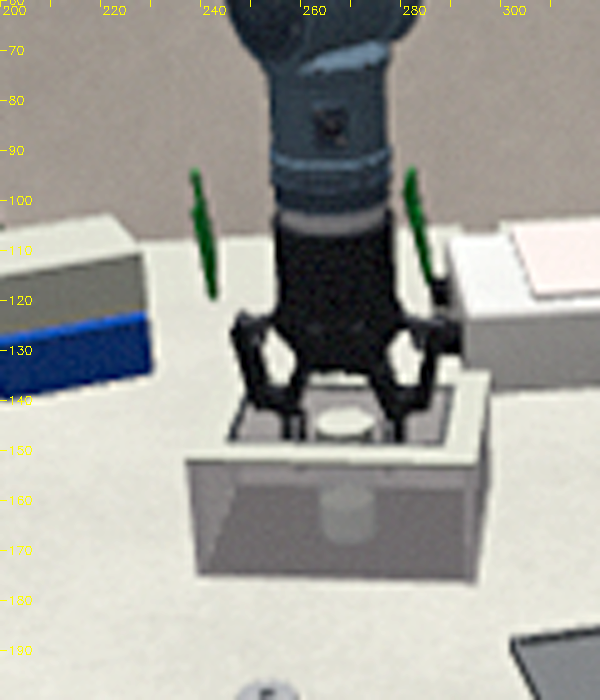

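jog_arm([
  [0,-0.8,0,0,0,0,100],
  [0,-2,0,0,0,0,100],
  [0,-3.5,0,0,0,0,100],
  [0,-5.5,0,0,0,0,100],
  [0,-7.5,0,0,0,0,100],
  [0,-10,0,0,0,0,100],
  [0,-13,0,0,0,0,50],
  [0,-15,0,0,0,0,0],
])

```text
time_s: 26.62
position: [499.9, 431.2, 194.6]
orientation: [[0.984, 0.003, 0.179], [-0.179, 0.002, 0.984], [0.002, -1.0, 0.002]]
force: [0.7, 0.4, -0.1]
grip_width: 0.867
```

jog_arm([
  [0,0,0,0,0,0,0],
  [0,0,0,0,0,0,0],
  [0,0,0,0,0,0,0],
])

```text
time_s: 26.87
position: [499.1, 430.7, 190.7]
orientation: [[0.984, -0.0, 0.179], [-0.179, -0.0, 0.984], [-0.0, -1.0, -0.0]]
force: [-0.7, 1.5, -1.7]
grip_width: 1.0
```

Run:
```python
from h import *
s,im=shot("wrist","pics/w18.png");print(s["position"],s["orientation"],s["force"],s["grip_width"])
cv2.imwrite("pics/w18o.png",cv2.convertScaleAbs(im,alpha=1.4))
s,im=shot("side","pics/s18.png");crop(im,200,320,60,200,5,"pics/s18c.png")
s=arm.observe();print(s["position"],go((629,-203,0),s))
```

```text
[499.099 430.671 190.665] [[ 0.984 -0.     0.179]
 [-0.179 -0.     0.984]
 [-0.    -1.    -0.   ]] [-0.674  1.492 -1.691] 0.9999185202284626
[498.469 430.25  189.44 ] [ 24.218  19.027 -59.923]
```

View pics/w18o.png

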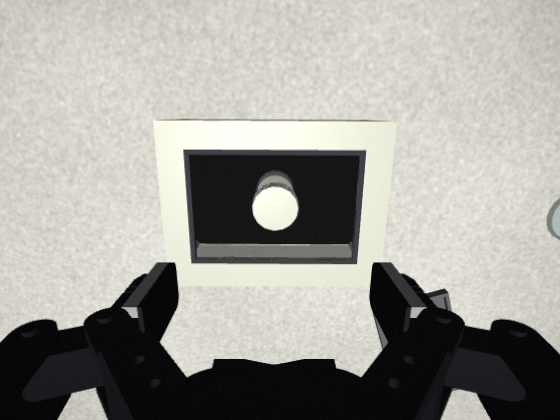

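View pics/s18c.png

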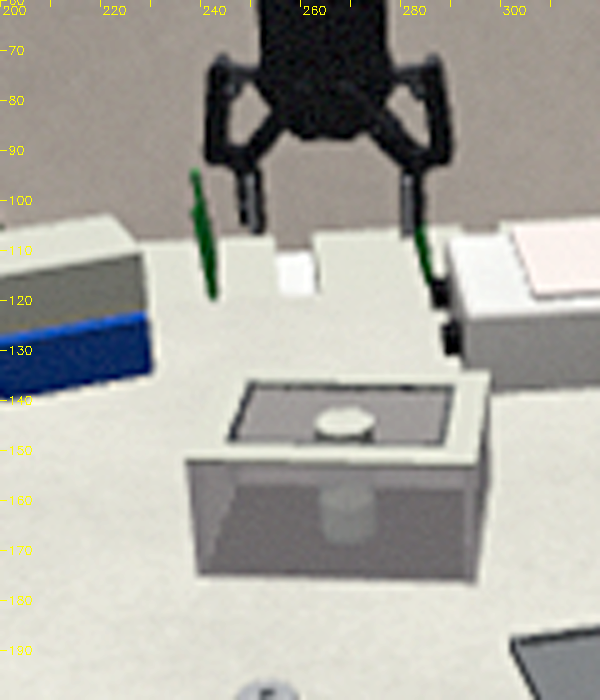

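Run:
```python
from h import *
s=dict(arm.observe());C=cam("wrist",s); print(s["position"])
print("jar",back(C,[(275,208)],80)); print("port",*quad(back(C,[(184.5,150.5),(365.5,150.5),(357.5,263.5),(191,263.5)],85)))
T=cam("top");
```

```text
[498.469 430.25  189.44 ]
jar [[497.883 429.321  80.   ]]
port [497.519 429.309] [135.898  92.872 138.289  92.978] [-10.312 -99.904 169.727  78.623]
```

jog_arm([
  [0.8,0,-2,0,0,0,0],
  [2.3,0,-5.7,0,-0.01,0,0],
  [3.8,0,-9.4,0,-0.02,0,0],
  [5.2,0,-13,0,-0.03,0,0],
  [6.7,0,-16.7,0,-0.04,0,0],
  [8.2,0,-20.4,0,-0.05,0,0],
  [9.6,0,-24,0,-0.07,0,0],
  [11.1,0,-27.7,0,-0.094,0,0],
])

```text
time_s: 27.63
position: [557.9, 136.6, 189.7]
orientation: [[0.996, -0.003, 0.085], [-0.085, -0.0, 0.996], [-0.003, -1.0, -0.001]]
force: [1.0, 0.6, -0.6]
grip_width: 1.0
```

Run:
```python
from h import *
s=arm.observe();print(s["position"],s["orientation"],go((628,-201,190),s))
```

```text
[557.852 136.616 189.718] [[ 0.996 -0.003  0.085]
 [-0.085 -0.     0.996]
 [-0.003 -1.    -0.001]] [  9.845  -0.037 -33.047]
```

jog_arm([
  [1,0,-3.5,0,0,0,0],
  [2.1,0,-7.2,0,0,0,0],
  [3.2,0,-10.9,0,0,0,0],
  [4.3,0,-14.6,0,0,0,0],
  [5.4,0,-18.2,0,0,0,0],
  [6.5,0,-21.8,0,0,0,0],
  [7.5,0,-25.2,0,0,0,0],
  [8.5,0,-28.4,0,0,0,0],
])

```text
time_s: 28.3
position: [618.3, -153.7, 189.5]
orientation: [[0.996, -0.003, 0.087], [-0.087, 0.001, 0.996], [-0.003, -1.0, 0.001]]
force: [-0.1, 1.3, 1.0]
grip_width: 1.0
```

jog_arm([
  [0.7,0,-2.4,0,0,0,0],
  [1.1,0,-4,0,0,0,0],
  [1.3,0,-4.6,0,0,0,0],
  [1.3,0,-4.6,0,0,0,0],
  [1.3,0,-4.6,0,0,0,0],
  [1.3,0,-4.6,0,0,0,0],
])

```text
time_s: 28.8
position: [627.9, -197.2, 190.7]
orientation: [[0.996, -0.001, 0.085], [-0.085, 0.001, 0.996], [-0.001, -1.0, 0.001]]
force: [0.2, -0.0, 0.4]
grip_width: 0.999
```

Run:
```python
from h import *
s,im=shot("wrist","pics/w19.png");print(s["position"],s["orientation"],s["force"],s["grip_width"])
crop(im,200,360,100,270,4,"pics/w19c.png",1.6)
```

```text
[ 627.856 -197.209  190.711] [[ 0.996 -0.001  0.085]
 [-0.085  0.001  0.996]
 [-0.001 -1.     0.001]] [ 0.221 -0.017  0.372] 0.9994152771446275
```

View pics/w19c.png

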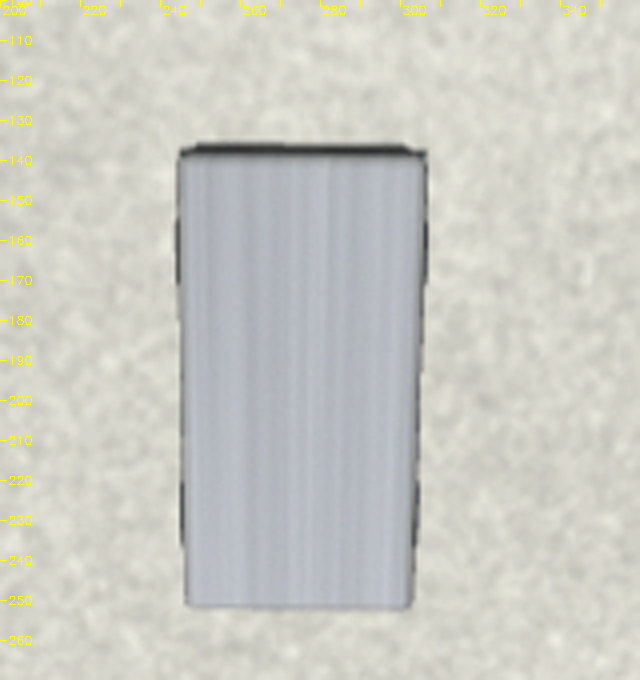

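Run:
```python
from h import *
s=dict(arm.observe());C=cam("wrist",s); print(s["position"])
P=back(C,[(244.8,138.5),(306.5,138.5),(302.5,251.3),(246.5,251.3)],40)
print(*quad(P));print(((P-s["position"])@s["orientation"]))
```

```text
[ 627.973 -197.144  190.969]
[ 627.786 -199.632] [ 54.489 107.72   54.57  107.729] [ -4.841 -95.32  175.168  84.637]
[[-26.633 151.014  51.292]
 [ 27.855 150.975  51.284]
 [ 26.94  150.921 -56.431]
 [-27.63  150.96  -56.432]]
```

jog_arm([
  [0,3,-0.3,0,0,0,0],
  [0,6.5,-0.3,0,0,0,0],
  [0,10,-0.3,0,0,0,0],
  [0,13,-0.3,0,0,0,0],
  [0,15.5,-0.3,0,0,0,0],
  [0,17.2,-0.3,0,0,0,0],
  [0,18,-0.3,0,0,0,0],
  [0,18.2,-0.3,0,0,0,0],
])

```text
time_s: 29.52
position: [626.6, -200.0, 7.4]
orientation: [[0.996, -0.003, 0.084], [-0.084, 0.001, 0.996], [-0.003, -1.0, 0.001]]
force: [-0.3, 0.0, -0.1]
grip_width: 0.998
```

jog_arm([
  [0,0,0,0,0,0,0],
  [0,0,0,0,0,0,0],
  [0,0,0,0,0,0,60],
  [0,0,0,0,0,0,255],
  [0,0,0,0,0,0,255],
  [0,0,0,0,0,0,255],
  [0,0,0,0,0,0,255],
  [0,0,0,0,0,0,255],
])

```text
time_s: 30.18
position: [629.1, -202.3, 10.8]
orientation: [[0.996, 0.003, 0.086], [-0.086, -0.001, 0.996], [0.003, -1.0, -0.001]]
force: [-0.6, -0.2, 7.1]
grip_width: 0.64
```

Run:
```python
from h import *
s,im=shot("wrist","pics/w20.png");print(s["position"],s["orientation"],s["force"],s["grip_width"])
s=arm.observe();print(go((635,198.5,0),s))
```

```text
[ 629.122 -202.297   10.759] [[ 0.996  0.003  0.086]
 [-0.086 -0.001  0.996]
 [ 0.003 -1.    -0.001]] [-0.598 -0.203  7.091] 0.6395205869270507
[-2.865  1.032 39.983]
```

View pics/w20.png

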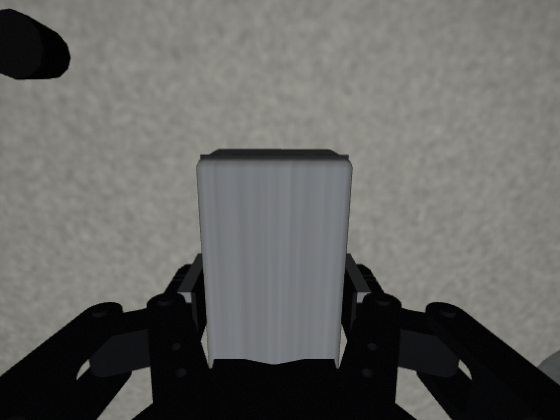

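jog_arm([
  [0,-0.3,0,0,0,0,255],
  [0,-1.5,0,0,0,0,255],
  [0,-4,0,0,0,0,255],
  [0,-6.5,0,0,0,0,255],
  [0,-8.5,0,0,0,0,255],
  [0,-9,0,0,0,0,255],
  [-0.1,-9,2,0,0,0,255],
  [-0.4,-9,5,0,0,0,255],
])

```text
time_s: 30.9
position: [628.7, -153.9, 99.4]
orientation: [[0.996, 0.001, 0.09], [-0.09, -0.002, 0.996], [0.002, -1.0, -0.002]]
force: [0.6, -0.1, -3.6]
grip_width: 0.646
```

jog_arm([
  [-0.2,0,3.5,0,-0.02,0,255],
  [-0.5,0,7,0,-0.05,0,255],
  [-0.7,0,10.5,0,-0.08,0,255],
  [-1,0,14,0,-0.11,0,255],
  [-1.3,0,17.5,0,-0.14,0,255],
  [-1.5,0,21,0,-0.17,0,255],
  [-1.8,0,24.5,0,-0.2,0,255],
  [-2,0,28,0,-0.216,0,255],
])

```text
time_s: 31.57
position: [631.1, 130.7, 98.0]
orientation: [[0.991, -0.002, -0.131], [0.131, -0.0, 0.991], [-0.002, -1.0, -0.0]]
force: [0.6, -0.7, -2.5]
grip_width: 0.646
```

Run:
```python
from h import *
s=arm.observe();print(s["position"],s["orientation"],s["grip_width"],go((635,198.5,55),s))
```

```text
[631.123 130.698  98.022] [[ 0.991 -0.002 -0.131]
 [ 0.131 -0.     0.991]
 [-0.002 -1.    -0.   ]] 0.6460971544073515 [1.281 4.299 6.671]
```

jog_arm([
  [0.5,0,2.2,0,0,0,255],
  [0.9,0,4.3,0,0,0,255],
  [1.2,0,5.8,0,0,0,255],
  [1.3,1,6.5,0,0,0,255],
  [1.3,2.5,6.5,0,0,0,255],
  [1.3,3.7,6.5,0,0,0,255],
  [1.3,4.2,6.5,0,0,0,255],
  [1.3,4.2,6.5,0,0,0,255],
])

```text
time_s: 32.23
position: [634.9, 193.9, 54.3]
orientation: [[0.992, -0.005, -0.129], [0.129, -0.001, 0.992], [-0.005, -1.0, -0.001]]
force: [0.0, -0.4, -2.8]
grip_width: 0.642
```

jog_arm([
  [0,0,0,0,0,0,255],
  [0,0,0,0,0,0,255],
  [0,0,0,0,0,0,255],
])

```text
time_s: 32.48
position: [637.8, 195.0, 58.1]
orientation: [[0.992, 0.002, -0.129], [0.129, 0.0, 0.992], [0.002, -1.0, -0.0]]
force: [0.7, 0.1, -2.7]
grip_width: 0.645
```

Run:
```python
from h import *
s,im=shot("wrist","pics/w21.png");print(s["position"],s["orientation"],s["force"],s["grip_width"])
cv2.imwrite("pics/w21o.png",cv2.convertScaleAbs(im,alpha=2))
s,im=shot("side","pics/s21.png");crop(im,260,380,130,260,5,"pics/s21c.png")
```

```text
[637.783 194.992  58.093] [[ 0.992  0.002 -0.129]
 [ 0.129  0.     0.992]
 [ 0.002 -1.    -0.   ]] [ 0.654  0.06  -2.674] 0.6454627900401739
```

View pics/w21o.png

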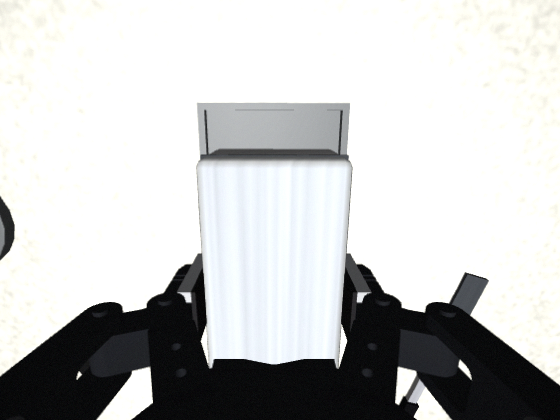

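View pics/s21c.png

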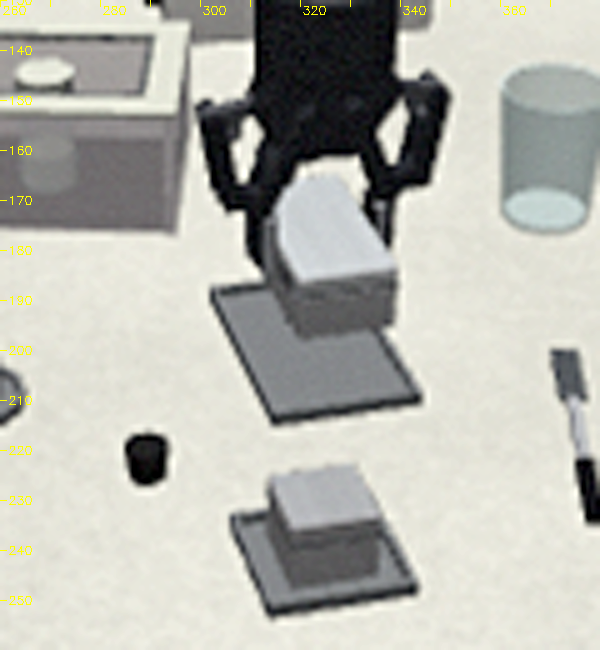

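Run:
```python
from h import *
s=dict(arm.observe());C=cam("wrist",s); print(s["position"])
P=back(C,[(198,103),(350,103)],9);Q=back(C,[(197,161),(352,161)],s["position"][2]-9.5+40)
for X in(P,Q):print(X,((X-s["position"])@s["orientation"]))
```

```text
[637.63  195.168  58.001]
[[584.653 267.029   9.   ]
 [669.13  278.036   9.   ]] [[-43.32   48.928  78.109]
 [ 41.871  49.073  78.097]]
[[603.193 247.637  88.501]
 [656.053 254.509  88.501]] [[-27.308 -30.546  56.484]
 [ 25.996 -30.455  56.46 ]]
```

jog_arm([
  [0,0,0.3,0,0,0,255],
  [0,1,0.5,0,0,0,255],
  [0,2,0.5,0,0,0,255],
  [0,3,0.5,0,0,0,255],
  [0,3.7,0.5,0,0,0,255],
  [0,4,0.5,0,0,0,255],
  [0,4.1,0.5,0,0,0,255],
  [0,4.1,0.5,0,0,0,255],
])

```text
time_s: 33.25
position: [635.9, 200.1, 15.4]
orientation: [[0.992, -0.001, -0.13], [0.13, -0.0, 0.992], [-0.001, -1.0, -0.0]]
force: [0.4, 0.8, -2.7]
grip_width: 0.644
```

jog_arm([
  [0,0,0,0,0,0,255],
  [0,0,0,0,0,0,255],
  [0,0,0,0,0,0,255],
])

```text
time_s: 33.5
position: [636.8, 200.3, 16.7]
orientation: [[0.992, 0.001, -0.13], [0.13, 0.0, 0.992], [0.001, -1.0, 0.0]]
force: [-0.2, 0.1, -3.0]
grip_width: 0.643
```

Run:
```python
from h import *
s,im=shot("side","pics/s22.png");print(s["position"],s["force"]);crop(im,260,380,130,260,5,"pics/s22c.png")
s,im=shot("wrist","pics/w22.png")
cv2.imwrite("pics/w22o.png",cv2.convertScaleAbs(im,alpha=2))
s,im=shot("top","pics/t22.png");crop(im,170,270,130,230,6,"pics/t22c.png")
```

```text
[636.788 200.289  16.724] [-0.16   0.143 -3.026]
```

View pics/s22c.png

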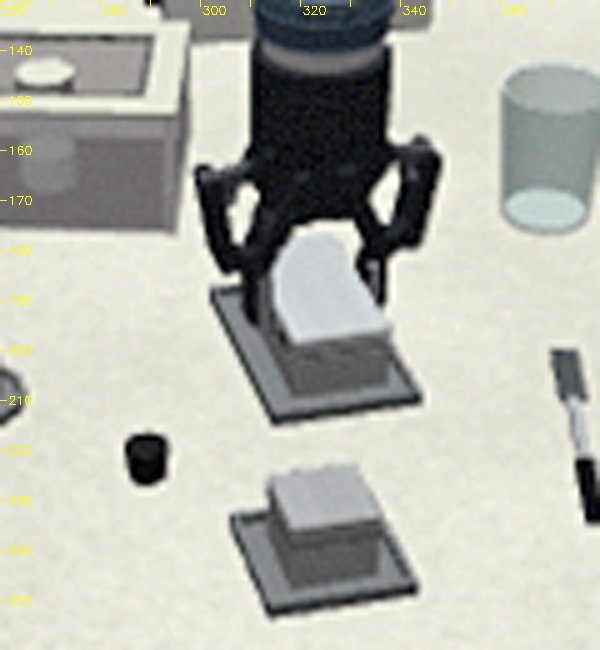

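View pics/w22o.png

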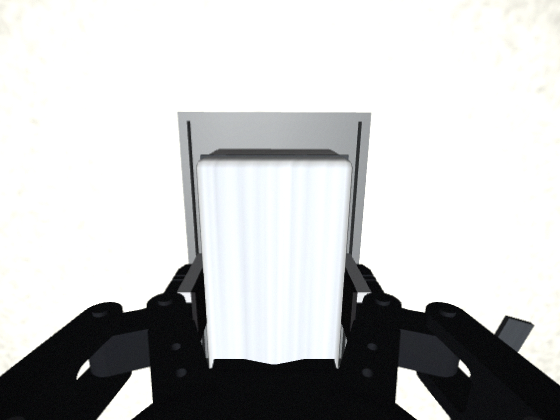

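View pics/t22c.png

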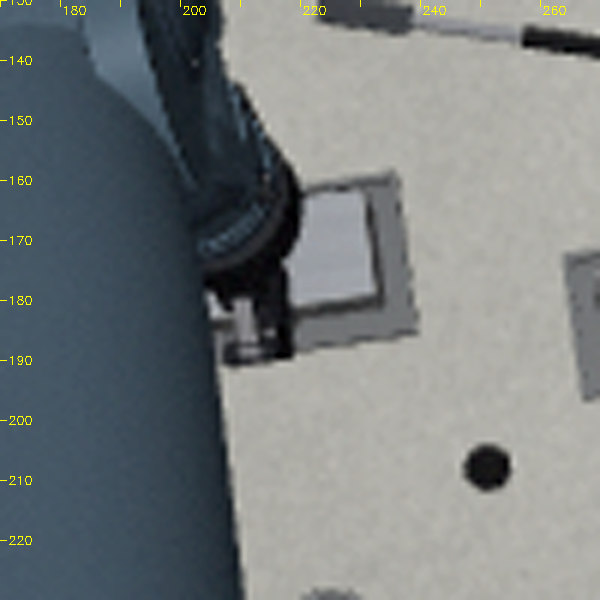

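jog_arm([
  [0,0.1,0.1,0,0,0,255],
  [0,0.2,0.1,0,0,0,255],
  [0,0.2,0.1,0,0,0,255],
  [0,0.2,0.1,0,0,0,255],
])

```text
time_s: 33.98
position: [636.0, 201.2, 13.9]
orientation: [[0.992, -0.0, -0.13], [0.13, -0.0, 0.992], [-0.0, -1.0, -0.0]]
force: [0.6, 0.7, -3.0]
grip_width: 0.643
```

jog_arm([
  [0,0.1,0,0,0,0,255],
  [0,0.1,0,0,0,0,255],
  [0,0.1,0,0,0,0,255],
])

```text
time_s: 34.23
position: [636.1, 201.2, 13.8]
orientation: [[0.992, 0.0, -0.13], [0.13, -0.0, 0.992], [0.0, -1.0, -0.0]]
force: [-2.8, -0.7, 4.4]
grip_width: 0.642
```

Contact with the tray floor. Releasing, then lifting and moving clear.

jog_arm([
  [0,0,0,0,0,0,200],
  [0,0,0,0,0,0,120],
  [0,0,0,0,0,0,60],
  [0,0,0,0,0,0,0],
  [0,0,0,0,0,0,0],
  [0,0,0,0,0,0,0],
  [0,-1,0,0,0,0,0],
  [0,-4,0,0,0,0,0],
])

```text
time_s: 34.9
position: [632.2, 200.3, 48.8]
orientation: [[0.992, -0.009, -0.13], [0.13, -0.002, 0.992], [-0.009, -1.0, -0.001]]
force: [-0.6, -0.2, -1.1]
grip_width: 1.002
```

jog_arm([
  [0,-4,0,0,0,0,0],
  [0,-8,0,0,0,0,0],
  [0,-12,0,0,0,0,0],
  [-2,-16,0,0,0,0,0],
  [-5,-20,0,0,0,0,0],
  [-8,-22,0,0,0,0,0],
  [-10,-22,0,0,0,0,0],
  [-10,-22,0,0,0,0,0],
])

```text
time_s: 35.57
position: [534.0, 188.2, 277.3]
orientation: [[0.991, 0.003, -0.13], [0.13, 0.001, 0.991], [0.003, -1.0, 0.001]]
force: [-0.9, 0.3, -0.3]
grip_width: 0.999
```

jog_arm([
  [0,0,0,0,0,0,0],
  [0,0,0,0,0,0,0],
  [0,0,0,0,0,0,0],
])

```text
time_s: 35.82
position: [537.6, 188.2, 272.3]
orientation: [[0.992, -0.001, -0.129], [0.129, -0.0, 0.992], [-0.001, -1.0, -0.0]]
force: [0.8, 0.3, -0.3]
grip_width: 0.997
```

Run:
```python
from h import *
s,im=shot("side","pics/s23.png");print(s["time_s"],s["position"],s["force"],s["grip_width"]);crop(im,220,380,120,330,3,"pics/s23c.png")
s,im=shot("wrist","pics/w23.png"); cv2.imwrite("pics/w23o.png",cv2.convertScaleAbs(im,alpha=1.8))
```

```text
35.8167 [537.589 188.194 272.309] [ 0.803  0.263 -0.284] 0.9972740986838695
```

View pics/s23c.png

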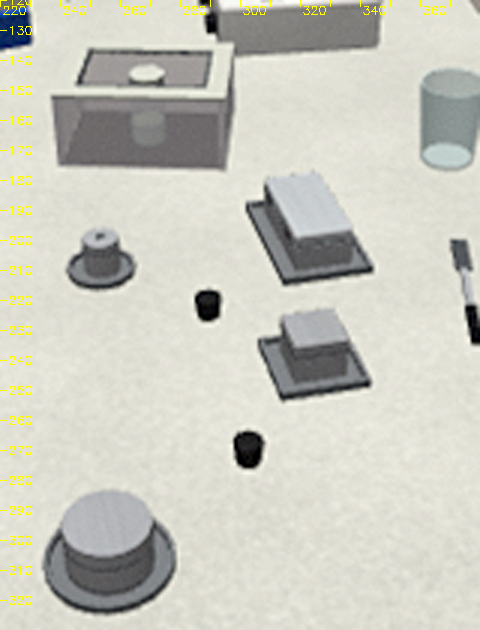

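View pics/w23o.png

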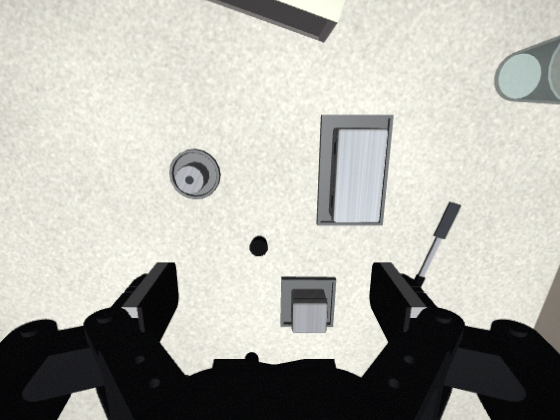

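Run:
```python
from h import *
s=dict(arm.observe());C=cam("wrist",s); im=cv2.imread("pics/w23.png")
f=5;c0,r0=310,105
o=crop(im,310,400,105,235,5,"pics/w23c.png",1.8)
print("case",*quad(back(C,[(341,128),(388.5,129),(380.5,223),(334.5,222)],43)))
print("tray",*quad(back(C,[(322,115),(393.5,115.5),(383.5,224.5),(317.5,224)],9)))
print("pot",back(C,[(189,180.5)],39),"tray",back(C,[(195,174)],9))
print("sq",*quad(back(C,[(292,302),(327,302),(326,332.5),(292.5,332.5)],43)),"tray",*quad(back(C,[(281.5,278),(335.5,278),(333.5,327.5),(281,326)],9)))
S=cam("side")
def c(x,y): return (220+x/3,120+y/3)
print("round",back(S,[c(108,524)],43),"tray",back(S,[c(110,551)],9))
```

```text
case [636.136 203.15 ] [ 52.855 110.007  55.472 109.744] [   6.347  -82.03  -173.88    96.608]
tray [636.029 203.266] [ 85.785 137.913  86.868 137.656] [   7.136  -82.248 -173.029   97.302]
pot [[438.275 172.838  39.   ]] tray [[438.17 175.22   9.  ]]
sq [606.761  11.083] [45.344 46.368 44.761 46.375] [   7.415  -81.551 -172.594   99.169] tray [608.113  11.535] [74.589 79.795 76.233 77.23 ] [   7.424  -81.568 -174.495   97.278]
round [[ 434.806 -193.544   43.   ]] tray [[ 434.426 -185.705    9.   ]]
```

View pics/w23c.png

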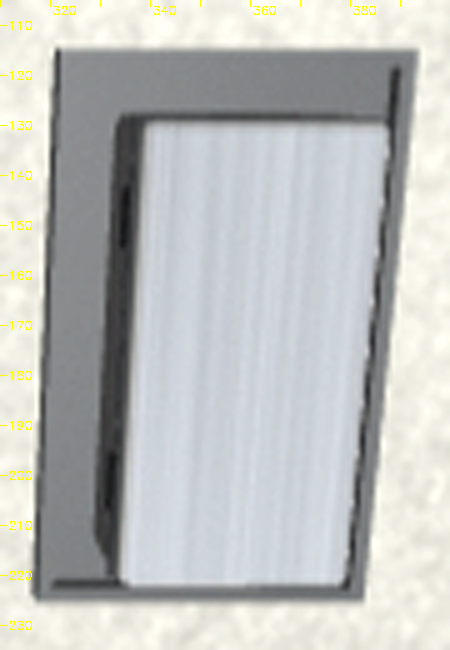

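Run:
```python
from h import *
s=arm.observe(); print(s["time_s"],s["qd"],s["force"]); print(arm.sign_off())
```

```text
35.9167 [ 0.001 -0.001 -0.002  0.003 -0.     0.001] [-0.167 -0.207 -1.26 ]
the job is handed in; nothing more can be done
None
```

I took both stacks apart in the order pot, square tin, round tin, jar, case, and handed the job in at about 36 s with the arm still and clear of everything. sign_off gave no verdict.

**Metal pieces:** Each one stands upright on the floor of its own tray. In the final pictures the offsets from tray centre were:

| Piece | Offset from tray centre |
|---|---|
| Case | under 1 mm |
| Square tin | about 1.5 mm |
| Pot | about 2.5 mm |
| Round tin | about 1.5 mm, using the tray centre from the first side picture |

**Jar:** It was lowered through the port with the jaws along the box's long side. It stands on the bench within 1 mm of the middle of the port. While it was in the box, neither the forces (at most about 1.5 N) nor the pictures showed any contact with it.

**Checks that disagreed:**
- The three cameras differ by up to 4–8 mm in where they put a tray or the port, mostly along y. I settled each one by combining views.
- My last reading of the round tin's tray centre in the side picture was about 8 mm off the earlier one. The tin hides part of the rim there, so I used the earlier, unobstructed reading.

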